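# Bottle up the leaning polish display

### The arm

A 6-joint arm with a two-finger parallel gripper is mounted at the origin on the work surface. World frame = base frame: x ahead of the robot, y to its left, z up, the work surface at z = 0. Lengths are in m, angles in rad, forces in N, time in s.
With the tool pointing down it reaches from about 0.25 to 0.725 m from the base axis. Payload 4 kg.
Tool frame: the origin (TCP) lies where the fingers leave the gripper's body, on its centre line; the fingertips stand 73 mm ahead of it and the grasp point (between the pads) lies 54 mm ahead of it (bot.tip_reach is the z of the fingertips in the tool frame, in m); z points along the fingers, x is the direction in which the jaws open and shut, and the axes are right-handed (so a half turn about z gives the same grasp; the last joint's range is limited). The gripper opens to 85 mm and grips with 20 to 120 N. Pads are 22 mm wide; open, the fingers measure 114 mm over their backs; the gripper's body (76 mm by 85 mm) begins 54 mm behind the grasp point. The pads swing forward as they close: fully open they stand 13 mm farther back than shut.
Start: joints at [-1.151, 0.241, 0.005, 1.335, 0, 1.571], TCP at [0.204, -0.457, 0.304] pointing down, gripper open.
Joint ranges: [-2.72, 2.72], [-1.05, 1.87], [-1.09, 1.28], [-1.99, 2.15], [-1.42, 1.44], [-3.14, 3.14]. Speed limits (rad/s): [2.79, 2.79, 3.14, 3.14, 3.14, 3.14].

### API

Orientations are given as a unit quaternion [x, y, z, w].
In Python, from workcell import bot, vision, job_done gives the robot as it stands.
- The arm moves only by the tool drive_tool, never from a script. Its argument "steps" is one flat list of numbers, 7 for each row, row after row: the shift along the tool's x, y, z in m, then the turn, a rotation vector about the tool's x, y, z in degrees, then the closure, from -1 (fully open) to 1 (shut). A call has 1 to 8 rows; each row shifts and turns the commanded pose from where the row before left it, along the tool's axes as they then stand; what a row does not reach is not made up. A row lasts 1/12 s, in which the tool goes at most 41.7 mm and 7.16 degrees, less where a joint would pass 70% of its speed; a pose out of reach is approached as far as the arm can. A call is refused whole if a number of a shift passes 0.0417 or a number of a turn 7.16, either way. A call with a gripper value outside its range is refused whole. The fingers move at their own pace and stop on an object; the grip force is fixed at half the most. Time passes only in rows, so rows that do not move let the fingers close. It gives the time, the measured TCP pose, the force and the opening at its end, in the units of the state.
- bot.get_obs(): the state, without advancing time (a new reading comes with each control period).
- vision.camera(name): name is "scene" or "top" or "wrist"; returns (picture, depth): 384x512x3 uint8, red, green, blue; 384x512 float32, m along the optical axis (not along the pixel's ray), 0 where there is no reading.
- vision.camera_model(name): a dict with "mtx" (3x3 intrinsics, pixels), "D" ([k1, k2, p1, p2, k3] as OpenCV has them; the pictures are not rectified), "rvec" (rotation vector, rad) and "tvec" (3), from world to camera coordinates, as OpenCV has them. Camera axes: x right, y down, z forward; pixel columns grow to the right and rows downward; lengths in m; the calibration is good to about 2 mm. A picture is of the moment at which its call begins: read the wrist's pose just before it. camera_model takes no time and is no camera call; for the wrist camera it gives the pose at the moment of the call.
- job_done(): hands the job in, once; it reports no verdict.
The state is a dict: "clock": time; "joint_pos": joint angles; "joint_vel": joint speeds; "tau": joint torques, N m; "eef_pos": TCP position; "tool_rot": TCP orientation; "ft_force": force on the tool from outside, world axes, zero at the start; "ft_torque": the same for the moment, N m; "grip_width": finger opening in m.
Only numpy, scipy, OpenCV 4.12 (cv2) and the standard library are available. Lean on these libraries where they do the work, as an engineer would, in place of code of your own. Each camera call takes 0.05 s, during which the arm holds its last target.

### The job

Put the three square polish bottles into the leaning pink display box, one in each cell, cap outwards, each standing on the pad at the bottom of its cell. The pads lie at different, unseen depths: the glass is delicate, so lower each bottle gently until you feel it touch, then let go; do not drop it, let it slide down or press hard. Leave everything else on the table where it is.

Things in the scene. Friction and masses are not known exactly. Their poses are not given: they have to be found in the camera images.
- bottle_red: Dark red square polish bottle, standing loose on the table at the start, 118 mm tall, about 0.09 to 0.18 kg: glass body 40 x 40 x 60 mm, thin neck, then a 20 x 20 mm square cap from 68 to 118 mm height, sides parallel to the body's. Origin: centre of its underside; z along the bottle to the cap, x and y square to its sides
- bottle_teal: Dark teal square polish bottle, standing loose on the table at the start, 118 mm tall, about 0.09 to 0.18 kg: glass body 40 x 40 x 60 mm, thin neck, then a 20 x 20 mm square cap from 68 to 118 mm height, sides parallel to the body's. Origin: centre of its underside; z along the bottle to the cap, x and y square to its sides
- bottle_plum: Plum purple square polish bottle, standing loose on the table at the start, 118 mm tall, about 0.09 to 0.18 kg: glass body 40 x 40 x 60 mm, thin neck, then a 20 x 20 mm square cap from 68 to 118 mm height, sides parallel to the body's. Origin: centre of its underside; z along the bottle to the cap, x and y square to its sides
- rack: Dusty-pink box on a fixed wooden stand, leaning 30 degrees, open side up and to the robot's right. Row of 3 square cells, 46 x 46 mm inside, 58 mm deep, 54 mm centre to centre; dividers and end walls 8 mm, long walls 4 mm thick. Origin: centre of the middle cell's inner floor; z out of the cells along their depth, y along the row (roughly towards the robot), x square to both, leftward and up
- cell0 (a point): Mouth centre of the rack's farthest (-y) cell, level with the divider tops, 58 mm above the inner floor; axes as the rack's. In it lies a black springy pad (about 3 N per mm), top 5 to 31 mm above the inner floor, unreported and different in each cell: feel for it with the bottle. A bottle let go above it slides down at once
- cell1 (a point): Mouth centre of the rack's middle cell, level with the divider tops, 58 mm above the inner floor; axes as the rack's. In it lies a black springy pad (about 3 N per mm), top 5 to 31 mm above the inner floor, unreported and different in each cell: feel for it with the bottle. A bottle let go above it slides down at once
- cell2 (a point): Mouth centre of the rack's nearest (+y) cell, level with the divider tops, 58 mm above the inner floor; axes as the rack's. In it lies a black springy pad (about 3 N per mm), top 5 to 31 mm above the inner floor, unreported and different in each cell: feel for it with the bottle. A bottle let go above it slides down at once
- jar_blue: Pale blue gel jar with white lid, 44 mm wide, 39 mm tall, loose; origin under its centre. Leave alone
- jar_pink: Pink gel jar with white lid, 44 mm wide, 39 mm tall, loose; origin under its centre. Leave alone
- jar_black: Grey gel jar with black lid, 44 mm wide, 39 mm tall, loose; origin under its centre. Leave alone
- brush: Lilac brush lying on the table, 175 mm long, 12 mm thick, along its x; origin about mid length on the table. Leave alone
- tip_stand: Dark wooden bar, 120 mm along its y, 22 mm wide, with four coloured nail tips on posts, 31 mm tall; origin under its centre. Leave alone
- remover: Blue round bottle with white cap, 60 mm wide, 150 mm tall, standing; origin under its centre. Leave alone
- cup: White plastic cup, 72 mm wide at the rim, 90 mm tall; origin under its centre. Leave alone

How it is judged:
By the outcome, as a careful person would: the job done as asked, in the order asked, and still so for the second after the job is handed in, with the robot touching nothing.
It also fails if it takes over 72 s, if anything falls off the work surface, if the arm or the gripper's body presses on something with over 40 N, if the wrist force passes 120 N, or if a joint passes its speed limit or range.

## Working session

There is one attempt and no reset: what is moved stays moved. The work goes in short steps, Python scripts to look and compute and a tool call to move; the robot and the scene stay as the last step left them, time stands still between calls to the robot, and variables do not carry over. Pictures are saved under pics/ and viewed, and the job is handed in when it is done.

Besides the shell and the picture viewer there is one more tool, called after "Request:" as name(argument=value, ...) on one line, values as JSON. drive_tool: Moves the arm, as the interface text tells. Its arguments: {"type":"object","properties":{"steps":{"type":"array"}},"required":["steps"]}

```bash
ls; mkdir -p pics
python3 - <<'E'
from workcell import bot, vision
import cv2, numpy as np
print(bot.get_obs())
for n in ("scene","top"):
    p,d=vision.camera(n); m=vision.camera_model(n)
    np.savez(f"{n}0.npz",p=p,d=d,**{k:np.array(v) for k,v in m.items()})
    cv2.imwrite(f"pics/{n}0.png",p[:,:,::-1]); print(n,m)
E
```

```text
pics
{'clock': 0.0, 'joint_pos': array([-1.15101925e+00,  2.41405150e-01,  3.72708541e-03,  1.33519306e+00,
       -3.83690987e-05,  1.57080299e+00]), 'joint_vel': array([-5.85753122e-04, -9.08369771e-05,  6.98777450e-04, -1.60052671e-03,
        4.41505403e-04,  7.95324882e-04]), 'tau': array([-2.39560250e-03, -3.72319794e+01,  2.52406561e+01,  1.69113680e-02,
       -3.35023497e-04,  6.97295235e-06]), 'eef_pos': array([ 0.20357574, -0.45615746,  0.3030178 ]), 'tool_rot': array([ 8.38912787e-01, -5.44264879e-01, -8.80732859e-04, -5.48520124e-04]), 'ft_force': array([ 0.22432199, -0.100229  , -0.02252175]), 'ft_torque': array([0.01284264, 0.00337606, 0.02288992]), 'grip_width': 0.08544938147848644}
scene {'mtx': array([[449.1431229 ,   0.        , 249.62211179],
       [  0.        , 449.1431229 , 193.13176257],
       [  0.        ,   0.        ,   1.        ]]), 'D': array([-0.02123713,  0.        ,  0.        ,  0.        ,  0.        ]), 'rvec': array([ 2.07777837,  1.25182108, -0.5110588 ]), 'tvec': array([-0.25947323, -0.27349953,  1.69966821])}
top {'mtx': array([[428.70306954,   0.        , 253.92726612],
       [  0.        , 428.70306954, 188.74406471],
       [  0.        ,   0.        ,   1.        ]]), 'D': array([-0.01524591,  0.        ,  0.        ,  0.        ,  0.        ]), 'rvec': array([ 2.2003126 , -2.14591994,  0.06301227]), 'tvec': array([0.0267093 , 0.51973499, 1.2349058 ])}
```

View pics/scene0.png

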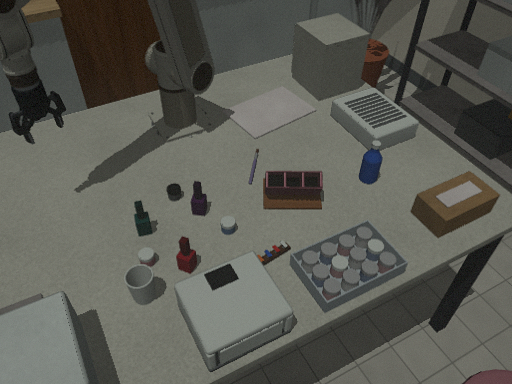

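View pics/top0.png

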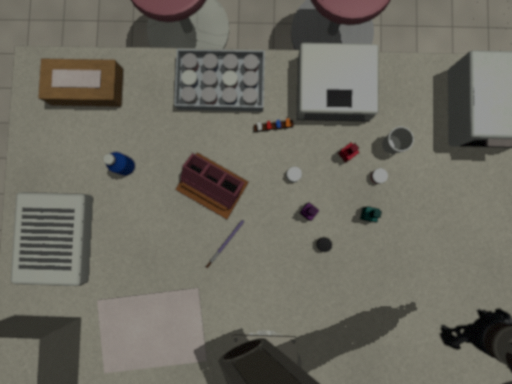

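The scene view shows red at (187,258), teal at (142,220), plum at (199,200) and the rack at (293,188). In the top view they are red (348,152), teal (371,214), plum (309,212) and rack (212,185). Next I'll get rough positions from colour masks.

```bash
cat > h.py <<'E'
import numpy as np, cv2
from scipy.spatial.transform import Rotation as R
def load(f): return dict(np.load(f))
def snap(name,fn):
    from workcell import bot, vision
    o=bot.get_obs(); m=vision.camera_model(name); p,d=vision.camera(name)
    np.savez(fn+".npz",p=p,d=d,eef=o["eef_pos"],rot=o["tool_rot"],**{k:np.array(v) for k,v in m.items()})
    cv2.imwrite(f"pics/{fn}.png",p[:,:,::-1]); return load(fn+".npz")
def rays(m,uv):
    n=cv2.undistortPoints(np.float64(uv).reshape(-1,1,2),m["mtx"],m["D"]).reshape(-1,2)
    return np.c_[n,np.ones(len(n))]
def deproj(m,uv,z):
    c=rays(m,uv)*np.asarray(z).reshape(-1,1)
    return (c-m["tvec"].ravel())@cv2.Rodrigues(m["rvec"])[0]
def onplane(m,uv,n,d):  # points with n.X=d
    Rm=cv2.Rodrigues(m["rvec"])[0]; C=-Rm.T@m["tvec"].ravel(); D=rays(m,uv)@Rm
    s=(d-C@n)/(D@n); return C+s[:,None]*D
def proj(m,X): return cv2.projectPoints(np.float64(X).reshape(-1,1,3),m["rvec"],m["tvec"],m["mtx"],m["D"])[0].reshape(-1,2)
E
python3 - <<'E'
from h import *
np.set_printoptions(precision=4,suppress=True)
m=load("top0.npz"); hsv=cv2.cvtColor(m["p"],cv2.COLOR_RGB2HSV)
for n,(u,v) in dict(red=(348,152),teal=(371,214),plum=(309,212),rack=(212,185),blue=(294,174),pinkj=(379,176),black=(324,244),cup=(400,140),tip=(274,125)).items():
    print(n,hsv[v,u],deproj(m,[[u,v]],[m["d"][v,u]])[0])
P=deproj(m,np.stack(np.meshgrid(np.arange(512),np.arange(384)),-1).reshape(-1,2),m["d"].ravel())
sel=(P[:,2]>.1)&(P[:,2]<.14)&(m["d"].ravel()>0)&(P[:,0]>.3)&(P[:,0]<.75)&(abs(P[:,1])<.45)
mask=(sel.reshape(384,512)*255).astype(np.uint8)
k,l,s,c=cv2.connectedComponentsWithStats(mask)
for i in range(1,k): print(s[i],c[i],P[(l==i).ravel()].mean(0))
E
```

```text
red [179 237  29] [ 0.6248 -0.2232  0.0739]
teal [ 65 191   8] [ 0.4517 -0.2824  0.098 ]
plum [148 131  35] [ 0.4524 -0.1112  0.1209]
rack [175 115  51] [0.5205 0.1539 0.0975]
blue [ 60   2 150] [ 0.5626 -0.075   0.0426]
pinkj [ 60   3 149] [ 0.5633 -0.3204  0.0366]
black [90  8 32] [ 0.3643 -0.165   0.0344]
cup [30 14 55] [ 0.6746 -0.3886  0.0129]
tip [ 11 164  42] [ 0.7113 -0.015   0.0127]
[299 104  79  10 479] [338.9061 108.3111] [ 0.7412 -0.1911  0.104 ]
[348 143  11  10  67] [353.1343 147.3433] [ 0.631  -0.2288  0.1153]
[106 152  19  19 179] [116.2793 161.5698] [0.5777 0.4183 0.1106]
[123 155   1   2   2] [123.  155.5] [0.5963 0.4037 0.1012]
[182 162  56  35 198] [208.798  180.1111] [0.5332 0.1624 0.1045]
[119 169   1   1   1] [119. 169.] [0.5584 0.4129 0.1012]
[306 206  11  10  62] [311.2742 210.371 ] [ 0.457  -0.1176  0.1172]
[372 209  10   9  67] [376.3881 213.2836] [ 0.4536 -0.2922  0.1162]
```

```bash
cat >> h.py <<'E'
def plan(p,q,N=None,g=-1,frompose=None):
    """print rows to go from measured pose to p,q (quat)"""
    from workcell import bot
    o=bot.get_obs() if frompose is None else None
    p0,q0=(o["eef_pos"],R.from_quat(o["tool_rot"])) if o else frompose
    q=R.from_quat(q) if not isinstance(q,R) else q
    rv=(q0.inv()*q).as_rotvec(); ang=np.degrees(np.linalg.norm(rv)); dist=np.linalg.norm(p-p0)
    n=N or int(max(1,np.ceil(dist/.040),np.ceil(ang/7.0)))
    cp,cq=np.array(p0),q0; rows=[]
    for i in range(1,n+1):
        tp=p0+(p-p0)*i/n; tq=q0*R.from_rotvec(rv*i/n)
        s=np.round(cq.inv().apply(tp-cp),4); w=np.round(np.degrees((cq.inv()*tq).as_rotvec()),2)
        cp=cp+cq.apply(s); cq=cq*R.from_rotvec(np.radians(w)); rows.append([*s,*w,g])
    print("dist",round(dist,3),"ang",round(ang,1),"n",n,"err mm",np.round((cp-p)*1e3,2))
    for k in range(0,n,8): print("[" + ", ".join(", ".join(f"{v:g}" for v in r) for r in rows[k:k+8]) + "]")
def pose():
    from workcell import bot
    o=bot.get_obs(); r=R.from_quat(o["tool_rot"])
    print("t",round(o["clock"],2),"p",np.round(o["eef_pos"],4),"F",np.round(o["ft_force"],2),"T",np.round(o["ft_torque"],3),"g",round(o["grip_width"],4),"q",np.round(o["joint_pos"],3)); print(np.round(r.as_matrix(),4)); return o,r
def down(yaw): # tool z down, tool x at yaw in world
    c,s=np.cos(yaw),np.sin(yaw); return R.from_matrix(np.array([[c,s,0],[s,-c,0],[0,0,-1.]]))
E
python3 - <<'E'
from h import *
from workcell import bot,vision
o,r=pose(); m=vision.camera_model("wrist"); print(m["mtx"],m["D"])
Rm=cv2.Rodrigues(m["rvec"])[0]; C=-Rm.T@m["tvec"]
print("cam in tool",r.inv().apply(C-o["eef_pos"]),"cam rot in tool\n",np.round(r.as_matrix().T@Rm.T,3), bot.tip_reach)
x=r.as_matrix()[:,0]; yaw=np.arctan2(x[1],x[0]); print(np.degrees(yaw))
plan(np.array([.45,-.2,.36]),down(yaw))
E
```

```text
t 0.1 p [ 0.2036 -0.4562  0.3031] F [0.4  0.31 0.15] T [-0.045 -0.053 -0.032] g 0.0854 q [-1.151  0.241  0.004  1.335 -0.     1.571]
[[ 4.076e-01 -9.132e-01 -8.000e-04]
 [-9.132e-01 -4.076e-01  1.700e-03]
 [-1.900e-03  0.000e+00 -1.000e+00]]
[[305.12852507   0.         252.27121659]
 [  0.         305.12852507 194.65654293]
 [  0.           0.           1.        ]] [-0.06886107  0.          0.          0.          0.        ]
cam in tool [ 0.00019402 -0.0668283  -0.07009547] cam rot in tool
 [[ 1.     0.     0.   ]
 [-0.     0.965  0.262]
 [-0.    -0.262  0.965]] 0.0726
-65.94563218480182
dist 0.36 ang 0.1 n 9 err mm [-0.02  0.02  0.04]
[-0.0148, -0.0366, -0.0063, 0, 0.01, 0, -1, -0.0149, -0.0366, -0.0063, 0, 0.01, 0, -1, -0.0148, -0.0366, -0.0063, 0, 0.02, 0, -1, -0.0149, -0.0366, -0.0063, 0, 0.01, 0, -1, -0.0148, -0.0366, -0.0063, 0, 0.01, 0, -1, -0.0149, -0.0366, -0.0063, 0, 0.01, 0, -1, -0.0148, -0.0366, -0.0063, 0, 0.01, 0, -1, -0.0148, -0.0366, -0.0063, 0, 0.02, 0, -1]
[-0.0149, -0.0366, -0.0064, 0, 0.01, 0, -1]
```

Request:
drive_tool(steps=[-0.012,-0.041,-0.005,0,0,0,-1,-0.012,-0.041,-0.005,0,0,0,-1,-0.012,-0.041,-0.005,0,0,0,-1,-0.012,-0.041,-0.005,0,0,0,-1,-0.012,-0.041,-0.005,0,0,0,-1,-0.012,-0.041,-0.005,0,0,0,-1,-0.012,-0.041,-0.005,0,0,0,-1,-0.012,-0.041,-0.005,0,0,0,-1])

```text
clock: 0.77
eef_pos: [0.4571, -0.2404, 0.3426]
tool_rot: [0.839, -0.544, -0.0, 0.0]
ft_force: [0.3, -0.5, 0.2]
grip_width: 0.0854
```

Request:
drive_tool(steps=[0,-0.02,0,0,0,0,-1,0,0,0,0,0,0,-1,0,0,0,0,0,0,-1])

```text
clock: 1.02
eef_pos: [0.4749, -0.233, 0.3418]
tool_rot: [0.84, -0.543, -0.001, 0.0]
ft_force: [-0.3, 0.8, -0.6]
grip_width: 0.0858
```

Run:
```python
from h import *
pose(); snap("wrist","w1")
```

```text
t 1.02 p [ 0.4749 -0.233   0.3418] F [-0.3   0.77 -0.65] T [-0.031 -0.018 -0.009] g 0.0858 q [-0.456  0.288  0.166  1.451 -0.     2.263]
[[ 4.101e-01 -9.121e-01 -1.800e-03]
 [-9.121e-01 -4.101e-01  4.000e-04]
 [-1.100e-03  1.400e-03 -1.000e+00]]
```

View pics/w1.png

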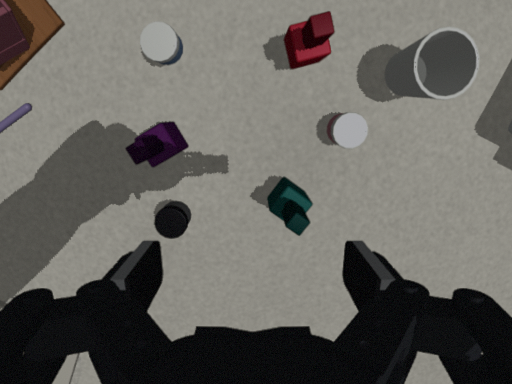

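The wrist view shows all three bottles: red (310,40), plum (155,145) and teal (290,205). Now I'll measure cap tops and shoulders.

```bash
cat >> h.py <<'E'
def bottles(m,show=None,cols=("red","teal","plum")):
    hsv=cv2.cvtColor(m["p"],cv2.COLOR_RGB2HSV).astype(int); H,S,V=hsv[...,0],hsv[...,1],hsv[...,2]
    vv,uu=np.mgrid[0:384,0:512]
    P=deproj(m,np.c_[uu.ravel(),vv.ravel()],m["d"].ravel()).reshape(384,512,3)
    hm=dict(red=(H>172)|(H<6),teal=(H>75)&(H<100),plum=(H>138)&(H<165))
    out={}
    for c in cols:
        M=(hm[c]&(S>90)&(m["d"]>0)).astype(np.uint8)
        M=cv2.morphologyEx(M,cv2.MORPH_OPEN,np.ones((3,3)))
        tops={}
        for part,z0,zm in (("cap",.118,.109),("sh",.06,.052)):
            Z=P[...,2]; m2=(M&(Z>zm)&(Z<z0+.009)).astype(np.uint8)
            k,l,s,ce=cv2.connectedComponentsWithStats(m2)
            if k<2: continue
            i=1+np.argmax(s[1:,4]); ct=cv2.findContours((l==i).astype(np.uint8),cv2.RETR_EXTERNAL,cv2.CHAIN_APPROX_NONE)[0][0].reshape(-1,2)
            W=onplane(m,ct,np.array([0,0,1.]),z0)
            b=cv2.minAreaRect(np.float32(W[:,:2]*1000))
            tops[part]=b
            print(c,part,"n",s[i,4],"zmed",round(float(np.median(Z[l==i])),4),"ctr",np.round(b[0],1),"size",np.round(b[1],1),"ang",round(b[2],1))
        out[c]=tops
    return out
E
python3 - <<'E'
from h import *
m=load("w1.npz"); hsv=cv2.cvtColor(m["p"],cv2.COLOR_RGB2HSV)
for u,v in [(320,25),(308,48),(170,138),(140,150),(288,195),(298,220)]: print(hsv[v,u])
bottles(m)
cv2.imwrite("pics/w1z.png",cv2.resize(m["p"][0:250,110:350,::-1],None,fx=2.4,fy=2.4,interpolation=cv2.INTER_NEAREST))
E
```

```text
[176 169  95]
[176 188  84]
[146 195  55]
[143 194  21]
[ 88 155  74]
[ 87 181  45]
red cap n 543 zmed 0.1178 ctr [ 629.3 -230. ] size [20.2 21.2] ang 38.5
red sh n 822 zmed 0.0598 ctr [ 629.8 -230.4] size [39.5 40.6] ang 38.1
teal cap n 351 zmed 0.1179 ctr [ 455.6 -292. ] size [20.8 20.6] ang 79.3
teal sh n 604 zmed 0.0598 ctr [ 455.4 -292.2] size [39.8 39.9] ang 77.4
plum cap n 368 zmed 0.1179 ctr [ 458.5 -120. ] size [19.8 21.4] ang 49.3
plum sh n 700 zmed 0.0598 ctr [ 458.4 -120.4] size [38.3 39.9] ang 52.9
```

View pics/w1z.png

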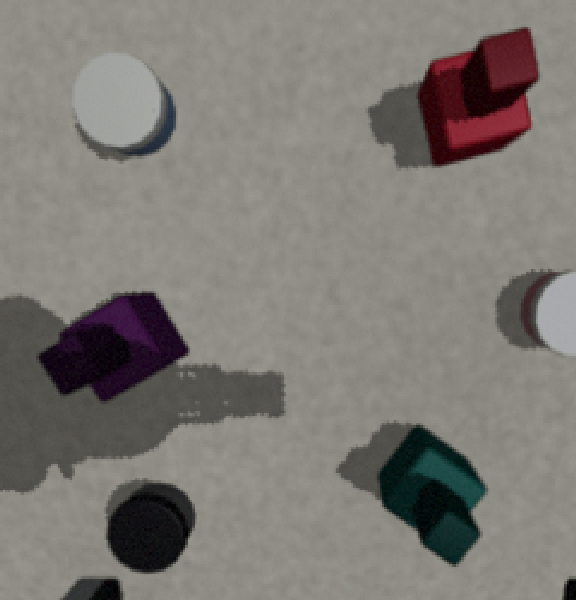

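Request:
drive_tool(steps=[-0.03,-0.025,-0.005,0,0,0,-1,-0.03,-0.025,-0.005,0,0,0,-1,-0.03,-0.025,-0.005,0,0,0,-1,-0.03,-0.025,-0.005,0,0,0,-1,-0.03,-0.025,-0.005,0,0,0,-1,-0.03,-0.025,-0.005,0,0,0,-1,-0.03,-0.025,-0.005,0,0,0,-1,0,0,0,0,0,0,-1])

```text
clock: 1.73
eef_pos: [0.5493, 0.0335, 0.3781]
tool_rot: [0.84, -0.542, -0.0, -0.002]
ft_force: [0.3, -0.7, 0.1]
grip_width: 0.0854
```

Request:
drive_tool(steps=[0,0,0,0,0,0,-1])

```text
clock: 1.82
eef_pos: [0.5483, 0.0296, 0.3775]
tool_rot: [0.839, -0.543, -0.0, 0.0]
ft_force: [-0.3, -1.1, 0.3]
grip_width: 0.0855
```

Run:
```python
from h import *
pose(); snap("wrist","w2")
```

```text
t 1.82 p [0.5483 0.0296 0.3775] F [-0.25 -1.14  0.29] T [-0.076 -0.048  0.006] g 0.0855 q [ 5.400e-02  3.260e-01  3.090e-01  1.555e+00 -1.000e-03  2.774e+00]
[[ 4.093e-01 -9.124e-01 -6.000e-04]
 [-9.124e-01 -4.093e-01 -5.000e-04]
 [ 2.000e-04  8.000e-04 -1.000e+00]]
```

View pics/w2.png

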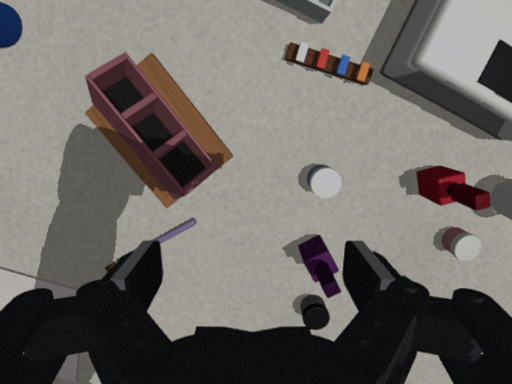

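Run:
```python
from h import *
np.set_printoptions(precision=4,suppress=True)
m=load("w2.npz")
cv2.imwrite("pics/w2z.png",cv2.resize(m["p"][40:220,70:250,::-1],None,fx=3.3,fy=3.3,interpolation=cv2.INTER_NEAREST))
hsv=cv2.cvtColor(m["p"],cv2.COLOR_RGB2HSV)
vv,uu=np.mgrid[0:384,0:512]
P=deproj(m,np.c_[uu.ravel(),vv.ravel()],m["d"].ravel()).reshape(384,512,3)
for u,v in [(104,68),(137,107),(168,142),(110,110),(140,148),(180,190),(200,180),(125,95),(153,130),(182,165),(190,130),(120,52)]: print(u,v,hsv[v,u],P[v,u])
```

```text
104 68 [173  98 120] [0.5874 0.2254 0.0967]
137 107 [173  93 123] [0.5625 0.177  0.0972]
168 142 [173  96 122] [0.5396 0.1316 0.0951]
110 110 [175 101  71] [0.547  0.2049 0.0964]
140 148 [173 100  56] [0.5182 0.1612 0.0885]
180 190 [176 108  59] [0.4955 0.0973 0.106 ]
200 180 [176 105  68] [0.5129 0.0812 0.0944]
125 95 [120  10  25] [0.5644 0.2112 0.053 ]
153 130 [60 13 19] [0.5368 0.1651 0.0476]
182 165 [90 51 15] [0.5154 0.1104 0.0721]
190 130 [ 14 142 129] [0.5513 0.1268 0.0101]
120 52 [ 30  15 152] [ 0.6102  0.2577 -0.0001]
```

View pics/w2z.png

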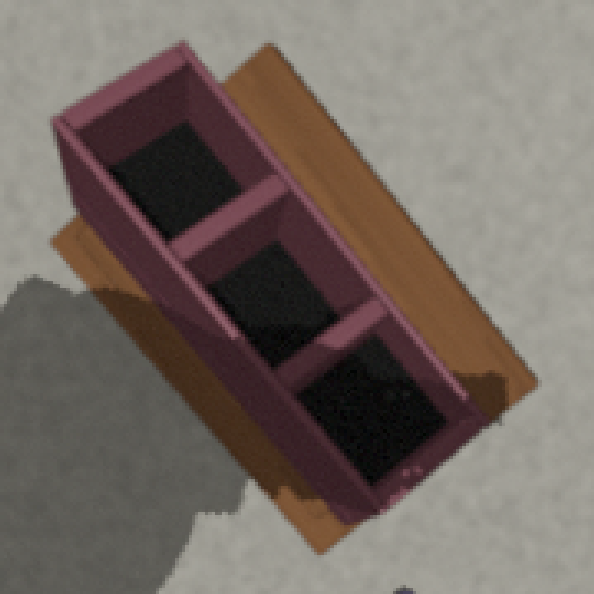

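Run:
```python
from h import *
np.set_printoptions(precision=4,suppress=True)
m=load("w2.npz")
hsv=cv2.cvtColor(m["p"],cv2.COLOR_RGB2HSV).astype(int); H,S,V=[hsv[...,i] for i in range(3)]
vv,uu=np.mgrid[0:384,0:512]
P=deproj(m,np.c_[uu.ravel(),vv.ravel()],m["d"].ravel()).reshape(384,512,3)
reg=(uu>80)&(uu<225)&(vv>45)&(vv<205)
pink=reg&((H>165)|(H<5))&(S>60)&(P[...,2]>.02)
X=P[pink]; print(len(X), X.min(0),X.max(0))
rng=np.random.default_rng(0)
rem=np.ones(len(X),bool)
for it in range(6):
    Y=X[rem]; best=(0,)
    for _ in range(3000):
        a=Y[rng.choice(len(Y),3,replace=False)]; n=np.cross(a[1]-a[0],a[2]-a[0]); l=np.linalg.norm(n)
        if l<2e-5: continue
        n/=l; c=(abs((Y-a[0])@n)<.0015).sum()
        if c>best[0]: best=(c,n,a[0])
    _,n,a=best; inl=abs((Y-a)@n)<.0015
    for _ in range(3):
        c=Y[inl].mean(0); n=np.linalg.svd(Y[inl]-c,full_matrices=False)[2][2]; inl=abs((Y-c)@n)<.0015
    n*=np.sign(n[2]) ; print(inl.sum(),"n",n,"tilt",np.degrees(np.arccos(n[2])),"az",np.degrees(np.arctan2(n[1],n[0])),"c",c, "std",((Y[inl]-c)@n).std())
    idx=np.where(rem)[0]; rem[idx[inl]]=False
    if rem.sum()<100: break
```

```text
5903 [0.4604 0.0568 0.0341] [0.6113 0.2501 0.4475]
1909 n [ 0.439  -0.2354  0.8671] tilt 29.87795559010945 az -28.202342938987496 c [0.5529 0.1558 0.0948] std 0.0007113337046472406
1473 n [-0.7628  0.4108  0.4995] tilt 60.036169961679064 az 151.69474468103093 c [0.5169 0.1729 0.0769] std 0.00036386691587939925
1194 n [-0.76    0.4095  0.5047] tilt 59.690553474535015 az 151.6838059736136 c [0.5645 0.1564 0.0631] std 0.00047895492326214433
485 n [0.4748 0.8801 0.0069] tilt 89.60311870631298 az 61.653009856003095 c [0.5804 0.2258 0.0743] std 0.00045966308355476935
329 n [-0.4635 -0.8861  0.0009] tilt 89.94779811915488 az -117.61494262299564 c [0.5532 0.1795 0.0705] std 0.00040363319244889875
152 n [-0.835   0.4487  0.3187] tilt 71.41799281743317 az 151.74949057846553 c [0.5396 0.1522 0.1306] std 0.000548173115057663
```

```bash
cat >> h.py <<'E'
az=np.radians(151.69); t30=np.radians(30)
hx=np.array([np.cos(az),np.sin(az),0]); RX=hx*np.cos(t30)+np.array([0,0,np.sin(t30)]); RY=np.array([np.cos(az+np.pi/2),np.sin(az+np.pi/2),0]); RZ=-hx*np.sin(t30)+np.array([0,0,np.cos(t30)])
RR=np.c_[RX,RY,RZ]
E
python3 - <<'E'
from h import *
np.set_printoptions(precision=2,suppress=True)
m=load("w2.npz")
hsv=cv2.cvtColor(m["p"],cv2.COLOR_RGB2HSV).astype(int); H,S,V=[hsv[...,i] for i in range(3)]
vv,uu=np.mgrid[0:384,0:512]
P=deproj(m,np.c_[uu.ravel(),vv.ravel()],m["d"].ravel()).reshape(384,512,3)
reg=(uu>80)&(uu<225)&(vv>45)&(vv<205)&(P[...,2]<.2)&(P[...,2]>.015)
pink=reg&((H>165)|(H<5))&(S>60)
Q=P@RR*1000
print(np.linalg.det(RR))
X=Q[pink]
for i,n in enumerate("xyz"):
    h,e=np.histogram(X[:,i],bins=np.arange(np.floor(X[:,i].min()),X[:,i].max()+1,1)); print(n,[(int(a),int(b)) for a,b in zip(e,h) if b>60])
z=X[:,2]; zr=np.median(z[(z>np.percentile(z,99)-6)]); print("ztop pct",np.percentile(z,[50,80,90,95,99,99.8]))
rim=pink&(Q[...,2]>np.percentile(z,95)-2.5)
X=Q[rim]; print("rim x",np.percentile(X[:,0],[.5,2,50,98,99.5]),"y",np.percentile(X[:,1],[.5,2,50,98,99.5]))
np.save("Q.npy",Q)
blk=reg&(V<45)&(S<70); X=Q[blk]; h,e=np.histogram(X[:,2],bins=np.arange(-20,120,1)); print([(int(a),int(b)) for a,b in zip(e,h) if b>10])
E
```

```text
1.0
x [(-338, 93), (-337, 120), (-336, 361), (-335, 892), (-334, 189), (-300, 72), (-299, 73), (-298, 72), (-289, 63), (-288, 128), (-287, 141), (-286, 385), (-285, 1269)]
y [(-476, 69), (-475, 349), (-474, 228), (-424, 63), (-422, 68), (-421, 321), (-420, 78), (-367, 112), (-321, 86)]
z [(237, 76), (243, 79), (244, 82), (245, 75), (257, 61), (259, 68), (260, 88), (261, 141), (262, 99), (263, 70), (264, 83), (265, 72), (266, 63), (267, 61), (268, 71), (269, 68), (270, 67), (271, 73), (272, 67), (274, 84), (275, 75), (276, 78), (277, 72), (278, 79), (279, 73), (280, 76), (281, 89), (282, 74), (283, 74), (284, 77), (285, 90), (286, 153), (287, 501), (288, 909), (289, 497), (290, 77)]
ztop pct [275.68 288.35 288.98 289.41 290.1  290.52]
rim x [-338.07 -337.66 -309.11 -284.64 -284.35] y [-480.34 -479.51 -405.56 -313.92 -312.97]
[]
```

Run:
```python
from h import *
np.set_printoptions(precision=2,suppress=True)
m=load("w2.npz"); Q=np.load("Q.npy")
hsv=cv2.cvtColor(m["p"],cv2.COLOR_RGB2HSV).astype(int); H,S,V=[hsv[...,i] for i in range(3)]
pink=((H>165)|(H<5))&(S>60)
def med(i,lo,hi,cond):
    k=pink&(Q[...,i]>lo)&(Q[...,i]<hi)&cond; return np.median(Q[...,i][k]),k.sum()
x,y,z=Q[...,0],Q[...,1],Q[...,2]
dp=(z>235)&(z<283); inx=(x>-332)&(x<-290)
print("x lower inner",med(0,-337,-332,dp),"x upper outer",med(0,-288,-282,dp))
for lo,hi in((-478,-472),(-424,-418),(-370,-364),(-324,-318)): print("y",med(1,lo,hi,dp&inx))
print("z div1",med(2,284,293,inx&(y>-429)&(y<-421)),"z div2",med(2,284,293,inx&(y>-375)&(y<-368)),"zend",med(2,284,293,inx&(y<-476)&(y>-481)))
print("z long up",med(2,280,296,(x>-288.5)&(x<-285)&(y>-480)&(y<-315)),"long low",med(2,280,296,(x<-335)&(x>-339)&(y>-480)&(y<-315)))
X0=np.array([-311.6,-397.7,288.5-58])
for c,yy in enumerate((-54,0,54)):
    k=(V<60)&(abs(x-X0[0])<15)&(abs(y-X0[1]-yy)<15)&(z>200)&(z<290); q=z[k]-X0[2]; print("cell",c,k.sum(),np.percentile(q,[5,25,50,75,95]))
print("origin world",RR@X0/1000)
```

```text
x lower inner (np.float64(-334.72123598743406), np.int64(1077)) x upper outer (np.float64(-284.5542435477494), np.int64(991))
y (np.float64(-474.0968501552815), np.int64(421))
y (np.float64(-420.4596287383351), np.int64(284))
y (np.float64(-366.68300412220174), np.int64(102))
y (np.float64(-320.2292965707786), np.int64(61))
z div1 (np.float64(288.6475691394527), np.int64(215)) z div2 (np.float64(288.65567073673753), np.int64(177)) zend (np.float64(288.6063826307642), np.int64(157))
z long up (np.float64(288.39037511950676), np.int64(465)) long low (np.float64(288.50105636448745), np.int64(405))
cell 0 526 [12.76 13.62 14.24 14.82 15.59]
cell 1 502 [5.82 6.57 7.12 7.65 8.53]
cell 2 573 [29.82 30.65 31.17 31.68 32.35]
origin world [0.53 0.17 0.04]
```

Rack found: lean 30°, row azimuth −118.3°. Pad tops look to be about 14, 7 and 31 mm in cells 0, 1 and 2, which I'll check by feel. Plum goes first.

```bash
cat >> h.py <<'E'
X0=np.array([-311.6,-397.35,230.55])/1000
PR=R.from_matrix(np.c_[-RX,RY,-RZ])
def cellp(c,h,dx=0,dy=0): # TCP position when bottle bottom is h m above inner floor, gripped with TCP 0.147 above bottom
    return RR@(X0+np.array([dx,54e-3*(c-1)+dy,h+.147]))
E
python3 - <<'E'
from h import *
plan(np.array([.4584,-.1202,.24]),down(np.radians(-38)))
E
```

```text
dist 0.221 ang 28.0 n 6 err mm [ 0.01  0.01 -0.01]
[0.0165, 0.0237, 0.0229, 0.01, 0, -4.66, -1, 0.0146, 0.025, 0.023, 0.01, 0, -4.66, -1, 0.0124, 0.026, 0.0229, 0.02, 0, -4.66, -1, 0.0103, 0.027, 0.0229, 0.01, 0, -4.66, -1, 0.0081, 0.0278, 0.0229, 0.01, 0, -4.66, -1, 0.0058, 0.0283, 0.0229, 0.01, 0, -4.66, -1]
```

Request:
drive_tool(steps=[0.0165,0.0237,0.0229,0,0,-4.66,-1,0.0146,0.025,0.023,0,0,-4.66,-1,0.0124,0.026,0.0229,0,0,-4.66,-1,0.0103,0.027,0.0229,0,0,-4.66,-1,0.0081,0.0278,0.0229,0,0,-4.66,-1,0.0058,0.0283,0.0229,0,0,-4.66,-1,0,0,0,0,0,0,-1,0,0,0,0,0,0,-1])

```text
clock: 2.53
eef_pos: [0.456, -0.122, 0.2388]
tool_rot: [0.944, -0.329, -0.002, 0.0]
ft_force: [1.0, 1.0, 0.6]
grip_width: 0.0854
```

Run:
```python
from h import *
pose(); m=snap("wrist","w3"); bottles(m,cols=("plum",))
plan(np.array([.4584,-.1202,.147]),down(np.radians(-38)))
```

```text
t 2.53 p [ 0.456  -0.122   0.2388] F [1.01 1.02 0.64] T [ 0.023 -0.048 -0.016] g 0.0854 q [-0.261  0.229 -0.185  1.161 -0.     1.98 ]
[[ 0.7835 -0.6214 -0.0042]
 [-0.6214 -0.7835  0.001 ]
 [-0.0039  0.0019 -1.    ]]
plum cap n 843 zmed 0.1179 ctr [ 458.3 -116.9] size [20.7 19.7] ang 51.7
plum sh n 1179 zmed 0.0598 ctr [ 458.2 -117.3] size [39.1 37.5] ang 53.3
dist 0.093 ang 0.3 n 3 err mm [-0.03 -0.03 -0.03]
[-0.0001, -0.0004, 0.0311, 0, 0.01, -0.1, -1, -0, -0.0004, 0.031, 0.01, 0.02, -0.1, -1, -0.0001, -0.0004, 0.0311, 0, 0.01, -0.1, -1]
```

View pics/w3.png

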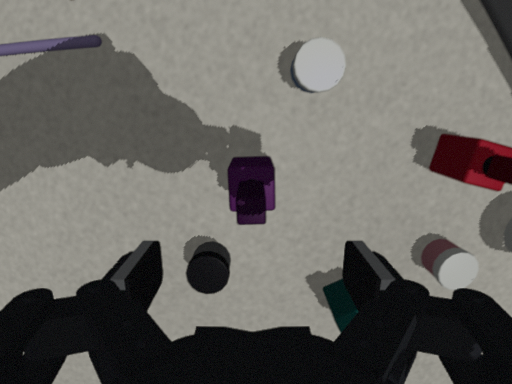

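Run:
```python
from h import *
for i in range(2):
    o,r=pose(); m=snap("wrist","w4"); bottles(m,cols=("plum",))
    Rm=cv2.Rodrigues(m["rvec"])[0]; C=-Rm.T@m["tvec"]; print(r.inv().apply(C-o["eef_pos"]))
m=load("w3.npz")
m=load("w2.npz");bottles(m)
m=snap("top","t2"); bottles(m)
m=snap("scene","s2"); bottles(m)
```

```text
t 2.58 p [ 0.4578 -0.1213  0.2402] F [-0.27 -0.78 -0.05] T [ 0.023  0.016 -0.053] g 0.0853 q [-0.259  0.228 -0.182  1.161  0.     1.98 ]
[[ 7.848e-01 -6.198e-01 -7.000e-04]
 [-6.198e-01 -7.848e-01  3.000e-04]
 [-7.000e-04  2.000e-04 -1.000e+00]]
plum cap n 811 zmed 0.1179 ctr [ 458.4 -116.9] size [20.9 19.8] ang 51.7
plum sh n 1185 zmed 0.0599 ctr [ 458.  -117.3] size [39.4 37.7] ang 53.4
[ 0.00050832 -0.06665911 -0.07010086]
t 2.63 p [ 0.459  -0.1207  0.241 ] F [0.06 0.52 0.59] T [-0.032 -0.038 -0.012] g 0.0853 q [-0.257  0.228 -0.18   1.161  0.     1.98 ]
[[ 7.860e-01 -6.183e-01  1.400e-03]
 [-6.183e-01 -7.860e-01 -2.000e-04]
 [ 1.200e-03 -7.000e-04 -1.000e+00]]
plum cap n 813 zmed 0.1179 ctr [ 458.2 -116.8] size [20.3 19.3] ang 51.8
plum sh n 1183 zmed 0.0599 ctr [ 458.1 -117.2] size [39.3 37.8] ang 53.4
[ 0.00051622 -0.06667987 -0.0700982 ]
red cap n 337 zmed 0.1177 ctr [ 631.2 -225.3] size [24.2 25.2] ang 36.4
red sh n 582 zmed 0.0599 ctr [ 631.2 -227. ] size [41.7 42.4] ang 37.4
plum cap n 203 zmed 0.118 ctr [ 459.7 -115.3] size [24.1 16.6] ang 51.8
plum sh n 462 zmed 0.06 ctr [ 459.4 -116.1] size [41.8 36.9] ang 53.7
red cap n 52 zmed 0.117 ctr [ 630.6 -228.5] size [19.5 20.7] ang 38.2
red sh n 195 zmed 0.0593 ctr [508.3 174.3] size [164.2  14. ] ang 62.0
plum sh n 25 zmed 0.06 ctr [ 456.4 -102.4] size [ 9.9 18. ] ang 46.2
red cap n 41 zmed 0.1172 ctr [ 632.4 -233. ] size [17.3 18.3] ang 40.2
red sh n 126 zmed 0.0587 ctr [ 635.2 -235. ] size [41.4 42.8] ang 40.9
teal sh n 9 zmed 0.0572 ctr [ 471.3 -285.1] size [5.6 8.5] ang 71.1
```

```bash
sed -i 's/(("cap",.118,.109),("sh",.06,.052))/(("cap",.118,.1155),("sh",.06,.0575))/; s/Z<z0+.009/Z<z0+.004/' h.py
python3 - <<'E'
from h import *
for f in ("w1","w2","w3","w4"):
    print(f); bottles(load(f+".npz"))
E
```

```text
w1
red cap n 494 zmed 0.1179 ctr [ 630.1 -230.3] size [19.2 19.8] ang 38.5
red sh n 758 zmed 0.0599 ctr [ 630.3 -230.4] size [38.7 39.8] ang 38.1
teal cap n 316 zmed 0.118 ctr [ 454.9 -292.7] size [19.3 19.4] ang 79.1
teal sh n 548 zmed 0.0599 ctr [ 455.  -292.8] size [38.8 38.9] ang 78.2
plum cap n 343 zmed 0.118 ctr [ 457.7 -119.8] size [20.  18.7] ang 54.3
plum sh n 643 zmed 0.0599 ctr [ 457.9 -120. ] size [38.2 38.5] ang 52.9
w2
red cap n 255 zmed 0.1181 ctr [ 631.5 -228.2] size [21.4 20.3] ang 36.4
red sh n 470 zmed 0.0601 ctr [ 631.7 -228.7] size [39.6 39.5] ang 39.7
plum cap n 176 zmed 0.1181 ctr [ 458.3 -117.1] size [19.5 16.6] ang 51.8
plum sh n 415 zmed 0.0601 ctr [ 458.7 -117.2] size [39.1 36.9] ang 53.3
w3
red sh n 1210 zmed 0.06 ctr [ 630.5 -228.2] size [38.5 40. ] ang 40.5
teal sh n 230 zmed 0.06 ctr [ 450.5 -278.8] size [17.  24.1] ang 82.7
plum cap n 770 zmed 0.118 ctr [ 457.9 -117.5] size [19.3 19.6] ang 52.2
plum sh n 1128 zmed 0.0599 ctr [ 457.9 -117.6] size [38.3 37.5] ang 53.3
w4
red sh n 1213 zmed 0.06 ctr [ 630.6 -228.5] size [38.6 40.8] ang 38.9
teal sh n 303 zmed 0.0599 ctr [ 450.  -275.5] size [34.1 17. ] ang 19.5
plum cap n 739 zmed 0.118 ctr [ 457.5 -117.6] size [18.3 19.3] ang 51.8
plum sh n 1125 zmed 0.0599 ctr [ 457.8 -117.5] size [38.4 37.8] ang 53.4
```

Run:
```python
from h import *
pose()
plan(np.array([.458,-.1175,.147]),down(np.radians(-37.2)),N=4)
```

```text
t 2.78 p [ 0.4601 -0.1194  0.2414] F [0.64 0.45 0.59] T [-0.028 -0.    -0.067] g 0.0853 q [-0.254  0.229 -0.178  1.161  0.     1.98 ]
[[ 7.882e-01 -6.154e-01  2.700e-03]
 [-6.154e-01 -7.882e-01 -6.000e-04]
 [ 2.500e-03 -1.200e-03 -1.000e+00]]
dist 0.094 ang 0.8 n 4 err mm [ 0.04  0.01 -0.04]
[-0.0008, -0, 0.0236, -0.02, -0.04, -0.19, -1, -0.0007, -0.0001, 0.0236, -0.01, -0.03, -0.2, -1, -0.0007, -0, 0.0236, -0.02, -0.04, -0.19, -1, -0.0007, -0.0001, 0.0236, -0.02, -0.03, -0.2, -1]
```

Request:
drive_tool(steps=[-0.001,-0.001,0.023,0,0,-0.4,-1,-0.001,-0.001,0.023,0,0,-0.4,-1,0,0,0.023,0,0,0,-1,0,0,0.016,0,0,0,-1,0,0,0.008,0,0,0,-1,0,0,0,0,0,0,-1,0,0,0,0,0,0,-1])

```text
clock: 3.37
eef_pos: [0.4593, -0.1163, 0.1477]
tool_rot: [0.948, -0.318, 0.0, -0.0]
ft_force: [-0.2, 0.8, 1.0]
grip_width: 0.0856
```

Run:
```python
from h import *
pose(); m=snap("wrist","w5"); bottles(m,cols=("plum",));pose()
```

```text
t 3.37 p [ 0.4593 -0.1163  0.1477] F [-0.16  0.77  1.01] T [-0.016  0.032  0.013] g 0.0856 q [-0.248  0.322 -0.323  0.926 -0.     1.971]
[[ 7.972e-01 -6.037e-01  6.000e-04]
 [-6.037e-01 -7.972e-01 -2.000e-04]
 [ 6.000e-04 -2.000e-04 -1.000e+00]]
plum cap n 2143 zmed 0.118 ctr [ 458.  -117.4] size [19.8 18.5] ang 52.9
plum sh n 2594 zmed 0.0599 ctr [ 458.  -117.6] size [38.7 38.3] ang 52.9
t 3.42 p [ 0.4598 -0.1165  0.1483] F [ 0.53 -0.49  0.34] T [-0.035  0.062  0.003] g 0.0853 q [-0.248  0.321 -0.322  0.926  0.     1.971]
[[ 7.971e-01 -6.039e-01  2.000e-03]
 [-6.039e-01 -7.971e-01 -5.000e-04]
 [ 1.900e-03 -8.000e-04 -1.000e+00]]
```

View pics/w5.png

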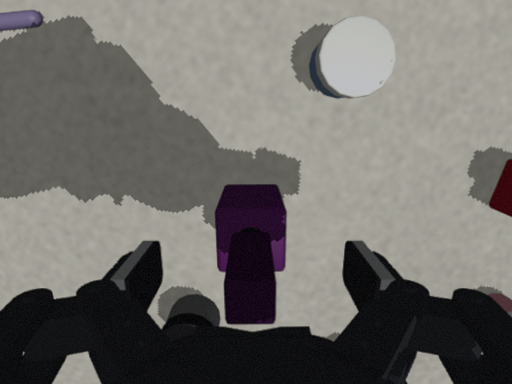

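Request:
drive_tool(steps=[0,0.0015,0,0,0,0,-1,0,0,0,0,0,0,1,0,0,0,0,0,0,1,0,0,0,0,0,0,1,0,0,0,0,0,0,1,0,0,0,0,0,0,1,0,0,0,0,0,0,1])

```text
clock: 4.0
eef_pos: [0.4578, -0.1178, 0.1474]
tool_rot: [0.948, -0.319, 0.0, 0.0]
ft_force: [0.1, 0.5, 2.0]
grip_width: 0.0194
```

Run:
```python
from h import *
pose()
```

```text
t 4.0 p [ 0.4578 -0.1178  0.1474] F [0.07 0.53 2.04] T [-0.057  0.037 -0.002] g 0.0194 q [-0.252  0.32  -0.326  0.925 -0.     1.968]
[[ 7.966e-01 -6.045e-01  2.000e-04]
 [-6.045e-01 -7.966e-01 -1.000e-04]
 [ 2.000e-04 -0.000e+00 -1.000e+00]]
```

Run:
```python
from h import *
o,r=pose()
pl=o["eef_pos"]+[0.02,.02,.14]
print("lift delta tool",r.inv().apply(pl-o["eef_pos"]))
print(cellp(1,.11))
plan(cellp(1,.11),PR,g=1,frompose=(pl,r),N=9)
```

```text
t 4.0 p [ 0.4578 -0.1178  0.1474] F [0.07 0.53 2.04] T [-0.057  0.037 -0.002] g 0.0194 q [-0.252  0.32  -0.326  0.925 -0.     1.968]
[[ 7.966e-01 -6.045e-01  2.000e-04]
 [-6.045e-01 -7.966e-01 -1.000e-04]
 [ 2.000e-04 -0.000e+00 -1.000e+00]]
lift delta tool [ 0.00386899 -0.02802693 -0.13999829]
[0.64063578 0.10624064 0.26643069]
dist 0.262 ang 31.3 n 9 err mm [-0.   -0.05  0.03]
[0.0007, -0.029, 0.0023, -0.26, -3.33, -0.96, 1, 0.0013, -0.029, 0.0022, -0.26, -3.33, -0.97, 1, 0.002, -0.029, 0.0019, -0.26, -3.32, -0.96, 1, 0.0025, -0.0289, 0.0016, -0.25, -3.33, -0.97, 1, 0.0031, -0.0289, 0.0014, -0.26, -3.33, -0.96, 1, 0.0036, -0.0289, 0.001, -0.26, -3.33, -0.96, 1, 0.0042, -0.0288, 0.0007, -0.26, -3.32, -0.97, 1, 0.0047, -0.0287, 0.0003, -0.26, -3.33, -0.96, 1]
[0.0052, -0.0286, -0.0002, -0.26, -3.33, -0.97, 1]
```

Request:
drive_tool(steps=[0,0,-0.012,0,0,0,1,0,0,-0.025,0,0,0,1,0,-0.004,-0.035,0,0,0,1,0.002,-0.012,-0.038,0,0,0,1,0.002,-0.012,-0.03,0,0,0,1])

```text
clock: 4.42
eef_pos: [0.4778, -0.0979, 0.2894]
tool_rot: [0.948, -0.319, 0.0, -0.0]
ft_force: [0.9, -0.0, -1.6]
grip_width: 0.0196
```

Request:
drive_tool(steps=[0.0007,-0.029,0.0023,-0.26,-3.33,-0.96,1,0.0013,-0.029,0.0022,-0.26,-3.33,-0.97,1,0.002,-0.029,0.0019,-0.26,-3.32,-0.96,1,0.0025,-0.0289,0.0016,-0.25,-3.33,-0.97,1,0.0031,-0.0289,0.0014,-0.26,-3.33,-0.96,1,0.0036,-0.0289,0.001,-0.26,-3.33,-0.96,1,0.0042,-0.0288,0.0007,-0.26,-3.32,-0.97,1,0.0047,-0.0287,0.0003,-0.26,-3.33,-0.96,1])

```text
clock: 5.08
eef_pos: [0.6232, 0.0846, 0.268]
tool_rot: [0.941, -0.246, -0.225, -0.057]
ft_force: [2.4, 0.2, -0.5]
grip_width: 0.0195
```

Request:
drive_tool(steps=[0.0052,-0.0286,-0.0002,-0.26,-3.33,-0.97,1,0,0,0,0,0,0,1,0,0,0,0,0,0,1,0,0,0,0,0,0,1])

```text
clock: 5.42
eef_pos: [0.6397, 0.1046, 0.2646]
tool_rot: [0.937, -0.237, -0.251, -0.062]
ft_force: [0.1, 0.5, -0.9]
grip_width: 0.0193
```

Run:
```python
from h import *
o,r=pose(); m=snap("wrist","w6"); m=snap("scene","s6")
cv2.imwrite("pics/s6z.png",cv2.resize(m["p"][100:240,210:370,::-1],None,fx=4,fy=4,interpolation=cv2.INTER_CUBIC))
t=cellp(1,.11); print("err in tool mm/deg",r.inv().apply(t-o["eef_pos"])*1e3,np.degrees((r.inv()*PR).as_rotvec()))
```

```text
t 5.42 p [0.6397 0.1046 0.2646] F [ 0.11  0.49 -0.94] T [-0.281 -0.545 -0.012] g 0.0193 q [0.068 0.934 0.97  2.06  0.268 2.072]
[[ 0.7622 -0.4748 -0.44  ]
 [-0.4125 -0.8801  0.2351]
 [-0.4988  0.0023 -0.8667]]
err in tool mm/deg [-0.90266695 -1.8860408  -1.57168652] [ 0.0959189  -0.07665823 -0.09714236]
```

View pics/w6.png

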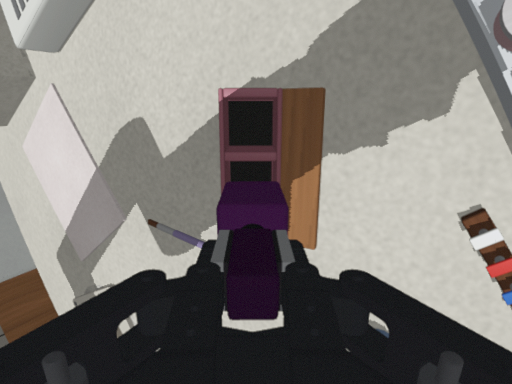

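View pics/s6z.png

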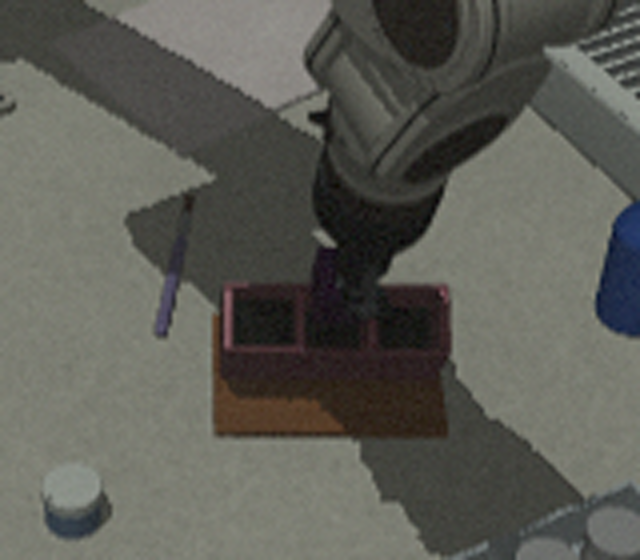

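```bash
cat >> h.py <<'E'
def toolframe(m):
    vv,uu=np.mgrid[0:384,0:512]
    P=deproj(m,np.c_[uu.ravel(),vv.ravel()],m["d"].ravel())
    T=R.from_quat(m["rot"]).inv().apply(P-m["eef"]).reshape(384,512,3)*1000
    T[m["d"]<=0]=np.nan
    hsv=cv2.cvtColor(m["p"],cv2.COLOR_RGB2HSV).astype(int)
    return T,hsv[...,0],hsv[...,1],hsv[...,2]
def peaks(a,thr=25,w=1.0):
    a=a[np.isfinite(a)]; h,e=np.histogram(a,bins=np.arange(a.min(),a.max()+w,w)); return [(round(float(e[i]),1),int(h[i])) for i in range(len(h)) if h[i]>=thr]
E
python3 - <<'E'
from h import *
np.set_printoptions(precision=2,suppress=True)
m=load("w6.npz"); T,H,S,V=toolframe(m); x,y,z=T[...,0],T[...,1],T[...,2]
pl=(H>138)&(H<163)&(S>90)
b=pl&(z>80)&(z<150)
print("bottle body n",b.sum(),"x pct",np.nanpercentile(x[b],[0.5,2,50,98,99.5]),"zpct",np.nanpercentile(z[b],[.5,2,50,98,99.5]))
print("y peaks",peaks(y[b],40)); 
c=pl&(z>20)&(z<78); print("cap",c.sum(),np.nanpercentile(x[c],[1,50,99]),"y",np.nanpercentile(y[c],[1,50,99]),"z",np.nanpercentile(z[c],[1,50,99]))
pk=((H>165)|(H<5))&(S>60)&(z>180)&(z<290)&(abs(x)<60)&(abs(y)<150)
print("rack x",peaks(x[pk],60)); print("rack y",peaks(y[pk],40)); print("rack z",peaks(z[pk],60))
E
```

```text
bottle body n 3081 x pct [-18.65 -17.88   0.33  18.63  19.46] zpct [ 85.51  85.97  88.15 140.43 143.6 ]
y peaks [(-19.2, 1331), (-18.2, 211), (-17.2, 142), (-16.2, 129), (-15.2, 128), (-14.2, 124), (-13.2, 121), (-12.2, 121), (-11.2, 123), (-10.2, 117), (-9.2, 132), (-8.2, 114), (-7.2, 110), (-6.2, 83), (-5.2, 69)]
cap 4276 [-9.03  0.37  9.99] y [-9.25 -7.87  9.22] z [27.9  30.26 75.19]
rack x [(-28.2, 98), (-27.2, 116), (-26.2, 112), (-25.2, 236), (-24.2, 275), (19.8, 90), (21.8, 420), (22.8, 113), (23.8, 104), (24.8, 75)]
rack y [(-86.6, 77), (-85.6, 98), (-84.6, 62), (-83.6, 63), (-82.6, 77), (-81.6, 112), (-80.6, 63), (-79.6, 211), (-33.6, 385), (-32.6, 78), (-31.6, 61), (-30.6, 61), (-29.6, 61), (-28.6, 61), (-27.6, 79), (-26.6, 62), (-25.6, 46), (-17.6, 57)]
rack z [(195.8, 404), (196.8, 907), (197.8, 447), (198.8, 85)]
```

The wrist view shows the rack square to the bottle, with the plum body at (252,200) and the far cells above it. In the tool frame I need a shift of about (−1.4, −3.1) mm. The mouth is 51 mm ahead.

Request:
drive_tool(steps=[-0.0014,-0.003,0.01,0,0,0,1,0,0,0.015,0,0,0,1,0,0,0.01,0,0,0,1,0,0,0.003,0,0,0,1,0,0,0,0,0,0,1,0,0,0,0,0,0,1])

```text
clock: 6.02
eef_pos: [0.6233, 0.1163, 0.237]
tool_rot: [0.937, -0.237, -0.248, -0.063]
ft_force: [0.3, -0.3, -1.8]
grip_width: 0.0196
```

```bash
cat >> h.py <<'E'
def check(f,col=(138,163),cell=1,h=.11):
    """bottle vs rack in tool frame"""
    o,r=pose(); m=snap("wrist",f); T,H,S,V=toolframe(m); x,y,z=T[...,0],T[...,1],T[...,2]
    pl=(H>col[0])&(H<col[1])&(S>90) if col[0]<col[1] else ((H>col[0])|(H<col[1]))&(S>120)
    b=pl&(z>80)&(z<146)&(abs(x)<26)&(y>-30)
    print("body x",np.round(np.nanpercentile(x[b],[1,99]),1),"y face",peaks(y[b],200,.5),"z shoulder",np.round(np.nanpercentile(z[b],3),1))
    pk=((H>165)|(H<5))&(S>60)&(S<125)&(z>140)&(z<290)&(abs(x)<60)&(abs(y)<150)&(y<-21)
    print("rack x",peaks(x[pk],100,.5)); print("rack y",peaks(y[pk],90,.5)); print("rack z",peaks(z[pk],120,.5))
    e=r.inv().apply(RR@(X0+np.array([0,54e-3*(cell-1),0]))-o["eef_pos"])*1e3
    print("model: cell axis at tool x,y",np.round(e[:2],2),"floor z",round(e[2],2),"-> bottom above floor",round(e[2]-146.2,1),"rot err",np.round(np.degrees((r.inv()*PR).as_rotvec()),2),"Ftool",np.round(r.inv().apply(o["ft_force"]),2))
def st(cell,zb=146.2):
    o,r=pose(); e=r.inv().apply(RR@(X0+np.array([0,54e-3*(cell-1),0]))-o["eef_pos"])*1e3
    print("cell axis at tool x,y",np.round(e[:2],2),"bottom above floor",round(e[2]-zb,1),"rot err",np.round(np.degrees((r.inv()*PR).as_rotvec()),2),"Ftool",np.round(r.inv().apply(o["ft_force"]),2))
E
python3 - <<'E'
from h import *
check("w7")
E
```

```text
t 6.02 p [0.6233 0.1163 0.237 ] F [ 0.34 -0.28 -1.8 ] T [-0.333 -0.643 -0.012] g 0.0196 q [0.085 0.877 0.788 1.925 0.276 2.089]
[[ 0.7648 -0.4757 -0.4346]
 [-0.4127 -0.8796  0.2364]
 [-0.4947 -0.0015 -0.869 ]]
body x [-18.3  19.2] y face [(-19.3, 420), (-18.8, 892)] z shoulder 86.1
rack x [(-22.0, 176), (-21.5, 215), (24.5, 385)]
rack y [(-75.8, 177), (-30.3, 357), (-29.8, 149)]
rack z [(162.5, 266), (163.0, 506), (163.5, 570), (164.0, 363), (164.5, 164)]
model: cell axis at tool x,y [1.32 1.12] floor z 221.53 -> bottom above floor 75.3 rot err [-0.12 -0.35 -0.04] Ftool [1.27 0.09 1.35]
```

Request:
drive_tool(steps=[0,0,0,0,0,0,1,0,0,0,0,0,0,1,0,0,0,0,0,0,1])

```text
clock: 6.32
eef_pos: [0.6239, 0.1168, 0.2345]
tool_rot: [0.937, -0.237, -0.249, -0.063]
ft_force: [-0.2, 0.5, -1.5]
grip_width: 0.0193
```

Run:
```python
from h import *
check("w8")
```

```text
t 6.32 p [0.6239 0.1168 0.2345] F [-0.16  0.54 -1.51] T [-0.337 -0.58   0.012] g 0.0193 q [0.086 0.882 0.79  1.925 0.276 2.089]
[[ 7.638e-01 -4.752e-01 -4.369e-01]
 [-4.124e-01 -8.799e-01  2.361e-01]
 [-4.966e-01 -2.000e-04 -8.680e-01]]
body x [-18.4  19.1] y face [(-19.2, 530), (-18.7, 796)] z shoulder 86.1
rack x [(-22.9, 377), (23.1, 216), (23.6, 214)]
rack y [(-75.6, 134), (-75.1, 110), (-29.6, 470)]
rack z [(160.1, 217), (160.6, 418), (161.1, 567), (161.6, 474), (162.1, 277)]
model: cell axis at tool x,y [0.27 1.51] floor z 219.44 -> bottom above floor 73.2 rot err [-0.04 -0.23 -0.05] Ftool [ 0.4  -0.4   1.51]
```

Request:
drive_tool(steps=[0,0,0.008,0,-0.2,0,1,0,0,0.01,0,0,0,1,0,0,0.01,0,0,0,1,0,0,0.006,0,0,0,1,0,0,0.003,0,0,0,1,0,0,0,0,0,0,1])

```text
clock: 6.87
eef_pos: [0.6069, 0.1259, 0.2015]
tool_rot: [0.936, -0.237, -0.252, -0.063]
ft_force: [0.1, -0.7, -1.6]
grip_width: 0.0189
```

Run:
```python
from h import *
st(1)
```

```text
t 6.87 p [0.6069 0.1259 0.2015] F [ 0.08 -0.7  -1.64] T [-0.365 -0.57  -0.025] g 0.0189 q [0.1   0.853 0.647 1.812 0.284 2.101]
[[ 0.7613 -0.4747 -0.4416]
 [-0.4112 -0.8802  0.2371]
 [-0.5013  0.0011 -0.8653]]
cell axis at tool x,y [1.59 1.2 ] bottom above floor 35.1 rot err [ 0.04  0.08 -0.06] Ftool [1.17 0.58 1.22]
```

Request:
drive_tool(steps=[0.0004,0,0.006,0,0,0,1,0.0004,0,0.006,0,0,0,1,0,0,0.005,0,0,0,1,0,0,0.003,0,0,0,1,0,0,0.001,0,0,0,1,0,0,0,0,0,0,1])

```text
clock: 7.37
eef_pos: [0.5984, 0.1305, 0.1833]
tool_rot: [0.936, -0.237, -0.251, -0.063]
ft_force: [-0.3, 0.1, -1.6]
grip_width: 0.0194
```

Run:
```python
from h import *
st(1)
```

```text
t 7.37 p [0.5984 0.1305 0.1833] F [-0.34  0.11 -1.57] T [-0.319 -0.592  0.048] g 0.0194 q [0.108 0.842 0.578 1.752 0.287 2.108]
[[ 7.617e-01 -4.748e-01 -4.409e-01]
 [-4.113e-01 -8.801e-01  2.373e-01]
 [-5.007e-01  6.000e-04 -8.656e-01]]
cell axis at tool x,y [0.71 1.27] bottom above floor 14.5 rot err [ 0.01  0.05 -0.05] Ftool [0.49 0.07 1.54]
```

Request:
drive_tool(steps=[0,0,0.002,0,0,0,1,0,0,0.002,0,0,0,1,0,0,0.001,0,0,0,1,0,0,0,0,0,0,1])

```text
clock: 7.7
eef_pos: [0.5963, 0.1316, 0.1791]
tool_rot: [0.936, -0.237, -0.251, -0.063]
ft_force: [0.4, 0.4, -0.7]
grip_width: 0.0191
```

Run:
```python
from h import *
st(1)
```

```text
t 7.7 p [0.5963 0.1316 0.1791] F [ 0.43  0.42 -0.7 ] T [-0.321 -0.618  0.031] g 0.0191 q [0.11  0.84  0.562 1.737 0.288 2.11 ]
[[ 7.618e-01 -4.749e-01 -4.406e-01]
 [-4.114e-01 -8.800e-01  2.373e-01]
 [-5.004e-01  5.000e-04 -8.658e-01]]
cell axis at tool x,y [0.6  1.32] bottom above floor 9.6 rot err [ 0.    0.03 -0.05] Ftool [ 0.5  -0.57  0.52]
```

Request:
drive_tool(steps=[0,0,0.001,0,0,0,1,0,0,0,0,0,0,1])

```text
clock: 7.87
eef_pos: [0.596, 0.1318, 0.1783]
tool_rot: [0.936, -0.237, -0.251, -0.063]
ft_force: [-0.8, -0.5, -1.5]
grip_width: 0.0193
```

Run:
```python
from h import *
st(1)
```

```text
t 7.87 p [0.596  0.1318 0.1783] F [-0.8  -0.5  -1.55] T [-0.262 -0.575  0.062] g 0.0193 q [0.11  0.839 0.559 1.735 0.288 2.11 ]
[[ 7.619e-01 -4.750e-01 -4.403e-01]
 [-4.114e-01 -8.800e-01  2.374e-01]
 [-5.003e-01  3.000e-04 -8.659e-01]]
cell axis at tool x,y [0.52 1.39] bottom above floor 8.7 rot err [-0.01  0.02 -0.05] Ftool [0.37 0.82 1.57]
```

Request:
drive_tool(steps=[0,0,0.001,0,0,0,1,0,0,0,0,0,0,1])

```text
clock: 8.03
eef_pos: [0.5956, 0.1321, 0.1774]
tool_rot: [0.936, -0.237, -0.251, -0.063]
ft_force: [-0.3, 0.1, -0.9]
grip_width: 0.0189
```

Run:
```python
from h import *
st(1)
```

```text
t 8.03 p [0.5956 0.1321 0.1774] F [-0.31  0.07 -0.89] T [-0.303 -0.635 -0.043] g 0.0189 q [0.11  0.839 0.556 1.732 0.288 2.111]
[[ 7.620e-01 -4.750e-01 -4.402e-01]
 [-4.114e-01 -8.800e-01  2.374e-01]
 [-5.001e-01  2.000e-04 -8.660e-01]]
cell axis at tool x,y [0.45 1.44] bottom above floor 7.8 rot err [-0.02  0.01 -0.04] Ftool [0.18 0.09 0.93]
```

Request:
drive_tool(steps=[0,0,0.0005,0,0,0,1,0,0,0,0,0,0,1])

```text
clock: 8.2
eef_pos: [0.5954, 0.1322, 0.1772]
tool_rot: [0.936, -0.237, -0.251, -0.063]
ft_force: [-0.1, -0.1, -0.9]
grip_width: 0.0191
```

Run:
```python
from h import *
st(1)
```

```text
t 8.2 p [0.5954 0.1322 0.1772] F [-0.11 -0.14 -0.86] T [-0.329 -0.641 -0.046] g 0.0191 q [0.11  0.838 0.555 1.731 0.288 2.111]
[[ 7.621e-01 -4.750e-01 -4.400e-01]
 [-4.114e-01 -8.800e-01  2.374e-01]
 [-5.000e-01  1.000e-04 -8.660e-01]]
cell axis at tool x,y [0.47 1.44] bottom above floor 7.5 rot err [-0.02 -0.   -0.04] Ftool [0.4  0.18 0.76]
```

Request:
drive_tool(steps=[0,0,0.0005,0,0,0,1,0,0,0,0,0,0,1])

```text
clock: 8.37
eef_pos: [0.5953, 0.1322, 0.1769]
tool_rot: [0.937, -0.237, -0.251, -0.063]
ft_force: [-0.5, -0.8, 1.0]
grip_width: 0.0193
```

Run:
```python
from h import *
st(1)
```

```text
t 8.37 p [0.5953 0.1322 0.1769] F [-0.54 -0.77  1.02] T [-0.308 -0.524  0.004] g 0.0193 q [0.111 0.838 0.554 1.729 0.289 2.111]
[[ 7.622e-01 -4.751e-01 -4.398e-01]
 [-4.115e-01 -8.799e-01  2.375e-01]
 [-4.998e-01 -1.000e-04 -8.661e-01]]
cell axis at tool x,y [0.45 1.47] bottom above floor 7.1 rot err [-0.03 -0.01 -0.05] Ftool [-0.6   0.94 -0.83]
```

Request:
drive_tool(steps=[0,0,0.0005,0,0,0,1,0,0,0,0,0,0,1])

```text
clock: 8.53
eef_pos: [0.5951, 0.1323, 0.1766]
tool_rot: [0.937, -0.237, -0.251, -0.063]
ft_force: [0.5, -0.4, 1.9]
grip_width: 0.0193
```

Run:
```python
from h import *
st(1)
```

```text
t 8.53 p [0.5951 0.1323 0.1766] F [ 0.51 -0.4   1.89] T [-0.349 -0.472  0.016] g 0.0193 q [0.111 0.838 0.552 1.728 0.289 2.111]
[[ 7.622e-01 -4.751e-01 -4.396e-01]
 [-4.115e-01 -8.799e-01  2.375e-01]
 [-4.997e-01 -1.000e-04 -8.662e-01]]
cell axis at tool x,y [0.47 1.47] bottom above floor 6.7 rot err [-0.03 -0.02 -0.04] Ftool [-0.39  0.11 -1.96]
```

Contact at about 7.3 mm, pressing about 3 N. Releasing.

Request:
drive_tool(steps=[0,0,0,0,0,0,0.3,0,0,0,0,0,0,0,0,0,0,0,0,0,-0.4,0,0,0,0,0,0,-0.4,0,0,-0.01,0,0,0,-0.4,0,0,-0.03,0,0,0,-0.4,0,0,-0.04,0,0,0,-0.4,0,0,-0.03,0,0,0,-0.4])

```text
clock: 9.2
eef_pos: [0.6432, 0.106, 0.2737]
tool_rot: [0.936, -0.237, -0.251, -0.063]
ft_force: [1.5, -0.1, 1.3]
grip_width: 0.0596
```

Run:
```python
from h import *
st(1); snap("wrist","w10"); bot=None
from workcell import bot
o=bot.get_obs(); r=R.from_quat(o["tool_rot"]); p=o["eef_pos"]
# next: red
plan(np.array([.6308,-.2284,.25]),down(np.radians(38.6-90)),g=-1,N=12)
```

```text
t 9.2 p [0.6432 0.106  0.2737] F [ 1.48 -0.09  1.34] T [-0.195 -0.506  0.006] g 0.0596 q [0.069 0.951 1.026 2.1   0.27  2.071]
[[ 7.620e-01 -4.748e-01 -4.403e-01]
 [-4.112e-01 -8.801e-01  2.375e-01]
 [-5.002e-01  1.000e-04 -8.659e-01]]
cell axis at tool x,y [1.6  1.08] bottom above floor 118.3 rot err [-0.02  0.01 -0.03] Ftool [ 0.5  -0.62 -1.83]
dist 0.335 ang 37.2 n 12 err mm [-0.02 -0.01  0.01]
[0.0116, 0.025, -0.004, 0.46, 2.42, 1.88, -1, 0.0126, 0.0247, -0.0036, 0.46, 2.43, 1.87, -1, 0.0135, 0.0241, -0.0033, 0.46, 2.42, 1.88, -1, 0.0145, 0.0237, -0.0029, 0.46, 2.42, 1.88, -1, 0.0153, 0.0231, -0.0024, 0.46, 2.42, 1.87, -1, 0.0162, 0.0227, -0.002, 0.46, 2.43, 1.88, -1, 0.017, 0.022, -0.0014, 0.46, 2.42, 1.88, -1, 0.0177, 0.0215, -0.0009, 0.46, 2.42, 1.88, -1]
[0.0185, 0.0209, -0.0002, 0.46, 2.43, 1.87, -1, 0.0191, 0.0203, 0.0003, 0.46, 2.42, 1.88, -1, 0.0198, 0.0197, 0.001, 0.46, 2.42, 1.88, -1, 0.0203, 0.019, 0.0017, 0.46, 2.42, 1.87, -1]
```

View pics/w10.png

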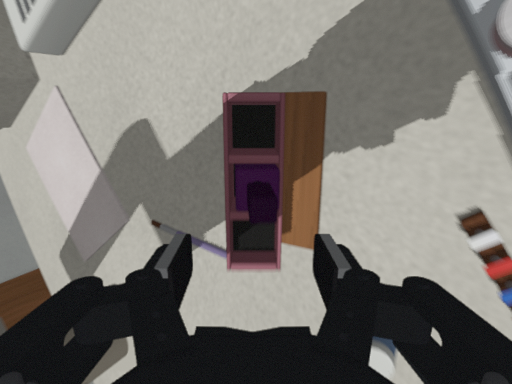

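Plum is seated in the middle cell, at (255,190). Red next.

Request:
drive_tool(steps=[0.0116,0.025,-0.004,0.46,2.42,1.88,-1,0.0126,0.0247,-0.0036,0.46,2.43,1.87,-1,0.0135,0.0241,-0.0033,0.46,2.42,1.88,-1,0.0145,0.0237,-0.0029,0.46,2.42,1.88,-1,0.0153,0.0231,-0.0024,0.46,2.42,1.87,-1,0.0162,0.0227,-0.002,0.46,2.43,1.88,-1,0.017,0.022,-0.0014,0.46,2.42,1.88,-1,0.0177,0.0215,-0.0009,0.46,2.42,1.88,-1])

```text
clock: 9.92
eef_pos: [0.6326, -0.117, 0.2524]
tool_rot: [0.924, -0.372, -0.088, -0.019]
ft_force: [-0.1, -0.5, -0.1]
grip_width: 0.0854
```

Request:
drive_tool(steps=[0.0185,0.0209,-0.0002,0.46,2.43,1.87,-1,0.0191,0.0203,0.0003,0.46,2.42,1.88,-1,0.0198,0.0197,0.001,0.46,2.42,1.88,-1,0.0203,0.019,0.0017,0.46,2.42,1.87,-1,0,0,0,0,0,0,-1,0,0,0,0,0,0,-1,0,0,0,0,0,0,-1])

```text
clock: 10.5
eef_pos: [0.6275, -0.2264, 0.2428]
tool_rot: [0.902, -0.433, -0.006, 0.003]
ft_force: [-0.4, 0.8, -0.7]
grip_width: 0.0856
```

Run:
```python
from h import *
o,r=pose(); m=snap("wrist","w11"); bottles(m)
```

```text
t 10.5 p [ 0.6275 -0.2264  0.2428] F [-0.41  0.83 -0.65] T [-0.006 -0.047  0.038] g 0.0856 q [-0.345  0.618  0.424  1.389 -0.004  2.121]
[[ 6.254e-01 -7.802e-01 -1.350e-02]
 [-7.802e-01 -6.255e-01  3.000e-04]
 [-8.600e-03  1.030e-02 -9.999e-01]]
red cap n 763 zmed 0.118 ctr [ 632.7 -229.4] size [19.1 19.5] ang 38.9
red sh n 1159 zmed 0.0599 ctr [ 632.4 -229.6] size [38.8 38.9] ang 38.9
```

View pics/w11.png

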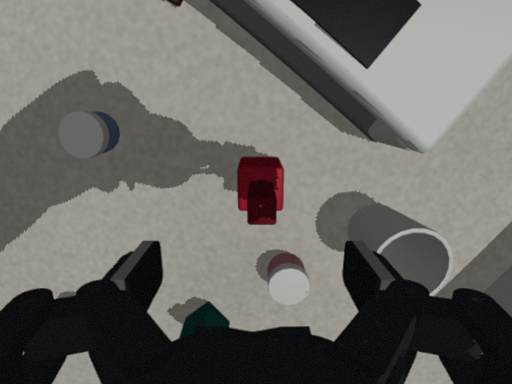

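Run:
```python
from h import *
plan(np.array([.632,-.2288,.155]),down(np.radians(38.9-90)),N=4)
```

```text
dist 0.088 ang 0.8 n 4 err mm [ 0.    0.02 -0.03]
[0.0014, -0.0006, 0.0219, 0.15, 0.12, -0.03, -1, 0.0013, -0.0005, 0.022, 0.15, 0.12, -0.04, -1, 0.0014, -0.0005, 0.0219, 0.14, 0.12, -0.03, -1, 0.0012, -0.0004, 0.022, 0.15, 0.12, -0.03, -1]
```

Request:
drive_tool(steps=[0.001,-0.0005,0.022,0,0,-0.2,-1,0.001,-0.0005,0.022,0,0,0,-1,0.001,-0.0005,0.022,0,0,0,-1,0.001,0,0.015,0,0,0,-1,0,0,0.007,0,0,0,-1,0,0,0,0,0,0,-1,0,0,0,0,0,0,-1,0,0,0,0,0,0,-1])

```text
clock: 11.22
eef_pos: [0.6313, -0.2287, 0.1563]
tool_rot: [0.902, -0.431, -0.004, 0.003]
ft_force: [1.2, 0.9, 0.4]
grip_width: 0.0852
```

Run:
```python
from h import *
o,r=pose(); m=snap("wrist","w12"); b=bottles(m,cols=("red",)); c=np.r_[np.mean([b["red"]["cap"][0],b["red"]["sh"][0]],0)/1e3,.147]; print(r.inv().apply(c-o["eef_pos"])*1e3); pose()
```

```text
t 11.22 p [ 0.6313 -0.2287  0.1563] F [1.17 0.88 0.43] T [ 0.033  0.025 -0.001] g 0.0852 q [-0.346  0.674  0.295  1.201 -0.005  2.116]
[[ 0.6288 -0.7775 -0.0105]
 [-0.7776 -0.6288 -0.0016]
 [-0.0054  0.0091 -0.9999]]
red cap n 2008 zmed 0.118 ctr [ 632.8 -229.3] size [20.2 18.8] ang 38.9
red sh n 2430 zmed 0.0599 ctr [ 632.6 -229.4] size [38.8 38.7] ang 39.1
[ 1.42506352 -0.78128509  9.32247949]
t 11.27 p [ 0.6313 -0.2289  0.1566] F [-0.54 -0.18 -0.19] T [ 0.088 -0.008  0.053] g 0.085 q [-0.346  0.674  0.295  1.201 -0.005  2.116]
[[ 0.6286 -0.7777 -0.0099]
 [-0.7777 -0.6286 -0.0018]
 [-0.0048  0.0089 -0.9999]]
```

Request:
drive_tool(steps=[0.0013,-0.0008,0.005,0.5,0.28,0,-1,0,0,0.0045,0,0,0,-1,0,0,0,0,0,0,-1,0,0,0,0,0,0,-1])

```text
clock: 11.6
eef_pos: [0.6312, -0.2295, 0.1449]
tool_rot: [0.902, -0.431, -0.002, 0.0]
ft_force: [0.3, 0.0, 0.6]
grip_width: 0.0852
```

Run:
```python
from h import *
o,r=pose(); print(r.inv().apply(np.array([.6325,-.2293,.147])-o["eef_pos"])*1e3)
```

```text
t 11.6 p [ 0.6312 -0.2295  0.1449] F [0.28 0.02 0.59] T [-0.051 -0.046 -0.005] g 0.0852 q [-0.349  0.68   0.274  1.169 -0.     2.114]
[[ 0.628  -0.7782 -0.0038]
 [-0.7782 -0.628   0.0012]
 [-0.0033  0.0022 -1.    ]]
[ 0.64939646 -1.0887295  -2.07278301]
```

Close enough; z goes up 1.5 mm, then close.

Request:
drive_tool(steps=[0.0004,-0.0008,-0.0015,0,0,0,-1,0,0,0,0,0,0,1,0,0,0,0,0,0,1,0,0,0,0,0,0,1,0,0,0,0,0,0,1,0,0,0,0,0,0,1,0,0,0,0,0,0,1])

```text
clock: 12.18
eef_pos: [0.6327, -0.2294, 0.1472]
tool_rot: [0.902, -0.431, -0.001, 0.0]
ft_force: [0.3, -0.1, -0.3]
grip_width: 0.0192
```

Run:
```python
from h import *
o,r=pose()
pl=o["eef_pos"]+[0.0,0,.14]; print(cellp(0,.09))
plan(cellp(0,.09),PR,g=1,frompose=(pl,r),N=11)
```

```text
t 12.18 p [ 0.6327 -0.2294  0.1472] F [ 0.3  -0.1  -0.35] T [-0.023 -0.033 -0.004] g 0.0192 q [-0.348  0.68   0.28   1.174 -0.     2.115]
[[ 6.281e-01 -7.781e-01 -2.200e-03]
 [-7.781e-01 -6.281e-01  6.000e-04]
 [-1.900e-03  1.400e-03 -1.000e+00]]
[0.65744089 0.15852437 0.24911018]
dist 0.391 ang 37.4 n 11 err mm [ 0.01  0.04 -0.04]
[-0.026, -0.0239, 0.0035, -0.54, -2.68, -2.02, 1, -0.025, -0.0248, 0.0044, -0.53, -2.68, -2.03, 1, -0.0239, -0.0258, 0.0054, -0.54, -2.68, -2.02, 1, -0.0226, -0.0266, 0.0062, -0.54, -2.68, -2.03, 1, -0.0214, -0.0275, 0.0069, -0.54, -2.68, -2.02, 1, -0.0201, -0.0283, 0.0077, -0.53, -2.68, -2.02, 1, -0.0187, -0.029, 0.0083, -0.54, -2.68, -2.03, 1, -0.0172, -0.0297, 0.0089, -0.54, -2.68, -2.02, 1]
[-0.0157, -0.0304, 0.0094, -0.53, -2.68, -2.03, 1, -0.0143, -0.0311, 0.0097, -0.54, -2.68, -2.02, 1, -0.0126, -0.0316, 0.0102, -0.54, -2.68, -2.03, 1]
```

Run:
```python
from h import *
o,r=pose()
B=cellp(0,.09)-.147*RZ; print("bottom",B)
A=np.array([B[0],B[1],.325]); ryaw=down(np.radians(151.69-180))
p1=np.array([.6327,-.2294,.325]); p0=o["eef_pos"]
print("seg1"); plan(A,ryaw,g=1,frompose=(p1,r),N=11)
print("seg2")
# tilt about bottom, with bottom going from A-0.147z to B
n=6; cp,cq=A,ryaw; rows=[]
for i in range(1,n+1):
    f=i/n; rv=(ryaw.inv()*PR).as_rotvec(); tq=ryaw*R.from_rotvec(rv*f); b=(A-[0,0,.147])*(1-f)+B*f; tp=b-.147*tq.as_matrix()[:,2]
    s=np.round(cq.inv().apply(tp-cp),4); w=np.round(np.degrees((cq.inv()*tq).as_rotvec()),2); cp=cp+cq.apply(s); cq=cq*R.from_rotvec(np.radians(w)); rows.append([*s,*w,1]); 
print(", ".join(", ".join(f"{v:g}" for v in q) for q in rows)); print(cp-cellp(0,.09))
```

```text
t 12.18 p [ 0.6327 -0.2294  0.1472] F [ 0.3  -0.1  -0.35] T [-0.023 -0.033 -0.004] g 0.0192 q [-0.348  0.68   0.28   1.174 -0.     2.115]
[[ 6.281e-01 -7.781e-01 -2.200e-03]
 [-7.781e-01 -6.281e-01  6.000e-04]
 [-1.900e-03  1.400e-03 -1.000e+00]]
bottom [0.59273189 0.19338115 0.12180444]
seg1
dist 0.425 ang 22.8 n 11 err mm [-0.    0.05 -0.03]
[-0.0322, -0.0213, 0, 0.01, 0.01, -2.07, 1, -0.0314, -0.0225, 0.0001, 0, 0.01, -2.07, 1, -0.0306, -0.0236, -0, 0.01, 0.01, -2.07, 1, -0.0296, -0.0246, 0, 0, 0.01, -2.07, 1, -0.0288, -0.0258, 0, 0.01, 0.01, -2.07, 1, -0.0279, -0.0267, 0, 0, 0.02, -2.07, 1, -0.0268, -0.0277, 0, 0.01, 0.01, -2.08, 1, -0.0258, -0.0287, 0.0001, 0, 0.01, -2.07, 1]
[-0.0248, -0.0297, -0, 0.01, 0.01, -2.07, 1, -0.0237, -0.0304, -0, 0, 0.01, -2.07, 1, -0.0226, -0.0314, -0, 0.01, 0.01, -2.07, 1]
seg2
0.0128, 0, 0.0099, 0, -5, 0, 1, 0.0136, -0, 0.0099, 0, -5, 0, 1, 0.0145, -0, 0.0098, 0, -5, 0, 1, 0.0152, -0, 0.0096, 0, -5, 0, 1, 0.016, 0, 0.0094, 0, -5, 0, 1, 0.0168, 0, 0.009, 0, -5, 0, 1
[ 2.88337758e-06 -1.55318807e-06  4.03506531e-06]
```

Over plum's cap with clearance, then tilting about the bottle's foot.

Request:
drive_tool(steps=[0,0,-0.012,0,0,0,1,0,0,-0.03,0,0,0,1,0,0,-0.036,0,0,0,1,0,0,-0.04,0,0,0,1,0,0,-0.04,0,0,0,1,0,0,-0.02,0,0,0,1])

```text
clock: 12.68
eef_pos: [0.6337, -0.2297, 0.3308]
tool_rot: [0.902, -0.431, 0.002, -0.0]
ft_force: [0.6, -1.3, -0.2]
grip_width: 0.0195
```

Request:
drive_tool(steps=[-0.0322,-0.0213,0,0,0,-2.07,1,-0.0314,-0.0225,0,0,0,-2.07,1,-0.0306,-0.0236,0,0,0,-2.07,1,-0.0296,-0.0246,0,0,0,-2.07,1,-0.0288,-0.0258,0,0,0,-2.07,1,-0.0279,-0.0267,0,0,0,-2.07,1,-0.0268,-0.0277,0,0,0,-2.08,1,-0.0258,-0.0287,0,0,0,-2.07,1])

```text
clock: 13.35
eef_pos: [0.6033, 0.0797, 0.325]
tool_rot: [0.955, -0.296, -0.002, 0.0]
ft_force: [0.4, 0.6, -0.7]
grip_width: 0.019
```

Request:
drive_tool(steps=[-0.0248,-0.0297,0,0,0,-2.07,1,-0.0237,-0.0304,0,0,0,-2.07,1,-0.0226,-0.0314,0,0,0,-2.07,1,0,0,0,0,0,0,1,0,0,0,0,0,0,1])

```text
clock: 13.77
eef_pos: [0.5923, 0.1959, 0.3247]
tool_rot: [0.97, -0.242, -0.002, 0.0]
ft_force: [0.1, -0.3, -1.4]
grip_width: 0.0194
```

Run:
```python
from h import *
pose()
```

```text
t 13.77 p [0.5923 0.1959 0.3247] F [ 0.08 -0.27 -1.44] T [ 0.026 -0.031  0.04 ] g 0.0194 q [3.190e-01 4.940e-01 4.280e-01 1.508e+00 1.000e-03 2.379e+00]
[[ 8.825e-01 -4.703e-01 -3.800e-03]
 [-4.703e-01 -8.825e-01  3.000e-04]
 [-3.500e-03  1.500e-03 -1.000e+00]]
```

Request:
drive_tool(steps=[0.0128,0,0.0099,0,-5,0,1,0.0136,0,0.0099,0,-5,0,1,0.0145,0,0.0098,0,-5,0,1,0.0152,0,0.0096,0,-5,0,1,0.016,0,0.0094,0,-5,0,1,0.0168,0,0.009,0,-5,0,1,0,0,0,0,0,0,1,0,0,0,0,0,0,1])

```text
clock: 14.43
eef_pos: [0.6583, 0.1557, 0.2375]
tool_rot: [0.934, -0.239, -0.259, -0.06]
ft_force: [-0.7, -0.0, -1.6]
grip_width: 0.019
```

Request:
drive_tool(steps=[0,0,0,0,0,0,1,0,0,0,0,0,0,1])

```text
clock: 14.6
eef_pos: [0.6571, 0.159, 0.2556]
tool_rot: [0.937, -0.236, -0.248, -0.065]
ft_force: [0.6, 0.1, 0.9]
grip_width: 0.019
```

Run:
```python
from h import *
check("w13",col=(166,5),cell=0)
```

```text
t 14.6 p [0.6571 0.159  0.2556] F [0.58 0.06 0.9 ] T [-0.261 -0.495 -0.019] g 0.019 q [0.136 1.011 1.108 2.098 0.3   2.134]
[[ 0.7657 -0.4739 -0.4349]
 [-0.4095 -0.8805  0.2386]
 [-0.4961 -0.0046 -0.8683]]
body x [-18.2  19.7] y face [(-19.2, 557), (-18.7, 790)] z shoulder 85.6
rack x []
rack y [(-30.3, 482), (-29.8, 97)]
rack z [(183.7, 165), (184.2, 155)]
model: cell axis at tool x,y [2.59 1.14] floor z 242.34 -> bottom above floor 96.1 rot err [-0.22 -0.26  0.15] Ftool [-0.03 -0.33 -1.02]
```

View pics/w13.png

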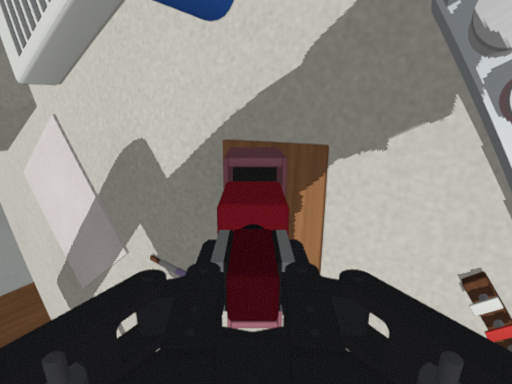

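Request:
drive_tool(steps=[0,0,0,0,0,0,1,0,0,0,0,0,0,1,0,0,0,0,0,0,1,0,0,0,0,0,0,1,0,0,0,0,0,0,1])

```text
clock: 15.07
eef_pos: [0.6573, 0.1588, 0.2504]
tool_rot: [0.936, -0.236, -0.252, -0.064]
ft_force: [-0.1, 1.0, -1.2]
grip_width: 0.0193
```

Run:
```python
from h import *
check("w14",col=(166,5),cell=0)
```

```text
t 15.07 p [0.6573 0.1588 0.2504] F [-0.05  0.95 -1.24] T [-0.314 -0.604  0.045] g 0.0193 q [0.136 1.02  1.109 2.098 0.3   2.133]
[[ 7.620e-01 -4.738e-01 -4.415e-01]
 [-4.098e-01 -8.806e-01  2.377e-01]
 [-5.014e-01 -2.000e-04 -8.652e-01]]
body x [-18.2  19.8] y face [(-19.2, 539), (-18.7, 815)] z shoulder 85.6
rack x []
rack y [(-31.1, 542)]
rack z [(179.3, 160), (179.8, 152), (180.3, 124)]
model: cell axis at tool x,y [1.22 0.2 ] floor z 237.96 -> bottom above floor 91.8 rot err [0.   0.1  0.03] Ftool [ 0.19 -0.82  1.32]
```

Run:
```python
from h import *
m=load("w14.npz"); T,H,S,V=toolframe(m); x,y,z=T[...,0],T[...,1],T[...,2]
pk=((H>165)|(H<5))&(S>60)&(S<130)&(z>170)&(z<290)&(abs(x)<60)&(y<-15)&(y>-40)
print(pk.sum(),"x",peaks(x[pk],25,.5)); print(np.nanpercentile(x[pk],[1,99])); print(peaks(y[pk],50,.5))
b=((H>170)|(H<4))&(S>130)&(y<-17)&(y>-21)&(z>85)&(z<148)
for lo in range(88,146,8):
    k=b&(z>lo)&(z<lo+8); print(lo,k.sum(),np.nanpercentile(x[k],[1,99]) if k.sum()>20 else "",np.nanmedian(y[k]) if k.sum() else "")
```

```text
1300 x [(-22.4, 27), (-21.9, 27), (24.1, 38)]
[-24.62316842  27.60128717]
[(-31.1, 542), (-30.6, 59), (-30.1, 69), (-28.6, 57), (-27.6, 60), (-26.1, 62), (-25.1, 63), (-23.6, 57)]
88 345 [-17.74200133  19.00994587] -18.56136189847546
96 243 [-17.55395624  19.22519566] -18.65463674905434
104 209 [-17.61838885  19.04706662] -18.69535797377679
112 191 [-17.51791344  19.37309479] -18.68798306960447
120 165 [-17.82614722  19.04307612] -18.70640528962408
128 151 [-17.61478266  19.48725176] -18.70104321452356
136 139 [-17.48597285  19.58306395] -18.740422434138726
144 1  -18.47683220942392
```

Request:
drive_tool(steps=[0.0004,-0.0011,0.004,0,0,0,1,0,0,0.008,0,0,0,1,0,0,0.007,0,0,0,1,0,0,0.004,0,0,0,1,0,0,0.002,0,0,0,1,0,0,0,0,0,0,1,0,0,0,0,0,0,1,0,0,0,0,0,0,1])

```text
clock: 15.78
eef_pos: [0.6475, 0.1653, 0.2276]
tool_rot: [0.936, -0.236, -0.252, -0.063]
ft_force: [0.3, 0.0, -0.3]
grip_width: 0.0194
```

Run:
```python
from h import *
st(0,145.6)
```

```text
t 15.78 p [0.6475 0.1653 0.2276] F [ 0.33  0.02 -0.33] T [-0.272 -0.562 -0.008] g 0.0194 q [0.146 0.978 0.965 1.994 0.304 2.143]
[[ 7.613e-01 -4.743e-01 -4.422e-01]
 [-4.103e-01 -8.804e-01  2.380e-01]
 [-5.021e-01  3.000e-04 -8.648e-01]]
cell axis at tool x,y [0.11 1.22] bottom above floor 66.8 rot err [ 0.01  0.14 -0.01] Ftool [ 0.41 -0.17  0.15]
```

Request:
drive_tool(steps=[-0.0005,0,0.004,0,0.1,0,1,0,0,0.007,0,0,0,1,0,0,0.008,0,0,0,1,0,0,0.007,0,0,0,1,0,0,0.004,0,0,0,1,0,0,0,0,0,0,1,0,0,0,0,0,0,1])

```text
clock: 16.37
eef_pos: [0.6338, 0.1726, 0.2019]
tool_rot: [0.936, -0.236, -0.252, -0.063]
ft_force: [-0.0, 0.4, -1.4]
grip_width: 0.0195
```

Run:
```python
from h import *
st(0,145.6)
```

```text
t 16.37 p [0.6338 0.1726 0.2019] F [-0.04  0.37 -1.38] T [-0.319 -0.531  0.007] g 0.0195 q [0.159 0.938 0.82  1.883 0.309 2.156]
[[ 7.618e-01 -4.742e-01 -4.413e-01]
 [-4.106e-01 -8.804e-01  2.372e-01]
 [-5.010e-01  5.000e-04 -8.655e-01]]
cell axis at tool x,y [0.44 1.12] bottom above floor 36.8 rot err [ 0.03  0.06 -0.01] Ftool [ 0.51 -0.31  1.31]
```

Request:
drive_tool(steps=[-0.0003,0,0.003,0,0,0,1,0,0,0.004,0,0,0,1,0,0,0.004,0,0,0,1,0,0,0.003,0,0,0,1,0,0,0.002,0,0,0,1,0,0,0,0,0,0,1,0,0,0,0,0,0,1])

```text
clock: 16.95
eef_pos: [0.6263, 0.1766, 0.1879]
tool_rot: [0.936, -0.236, -0.252, -0.063]
ft_force: [1.2, 0.0, -0.4]
grip_width: 0.0192
```

Run:
```python
from h import *
st(0,145.6)
```

```text
t 16.95 p [0.6263 0.1766 0.1879] F [ 1.15  0.04 -0.43] T [-0.311 -0.48  -0.046] g 0.0192 q [0.166 0.924 0.754 1.831 0.312 2.162]
[[ 0.7616 -0.4741 -0.4417]
 [-0.4106 -0.8805  0.237 ]
 [-0.5013  0.0009 -0.8653]]
cell axis at tool x,y [0.85 1.02] bottom above floor 20.3 rot err [ 0.05  0.09 -0.02] Ftool [ 1.08 -0.58 -0.13]
```

Request:
drive_tool(steps=[0,0,0.002,0,0,0,1,0,0,0.0015,0,0,0,1,0,0,0,0,0,0,1])

```text
clock: 17.2
eef_pos: [0.6247, 0.1774, 0.1846]
tool_rot: [0.936, -0.236, -0.252, -0.063]
ft_force: [-1.0, -0.4, -1.3]
grip_width: 0.0193
```

Run:
```python
from h import *
st(0,145.6)
```

```text
t 17.2 p [0.6247 0.1774 0.1846] F [-1.05 -0.41 -1.28] T [-0.229 -0.488 -0.02 ] g 0.0193 q [0.167 0.921 0.74  1.819 0.312 2.164]
[[ 0.7616 -0.4741 -0.4418]
 [-0.4106 -0.8805  0.237 ]
 [-0.5013  0.0009 -0.8653]]
cell axis at tool x,y [0.76 0.99] bottom above floor 16.7 rot err [ 0.05  0.09 -0.02] Ftool [0.01 0.86 1.47]
```

Request:
drive_tool(steps=[0,0,0.001,0,0,0,1,0,0,0,0,0,0,1])

```text
clock: 17.37
eef_pos: [0.6243, 0.1777, 0.1839]
tool_rot: [0.936, -0.236, -0.252, -0.063]
ft_force: [-0.3, 0.3, -1.2]
grip_width: 0.0193
```

Run:
```python
from h import *
st(0,145.6)
```

```text
t 17.37 p [0.6243 0.1777 0.1839] F [-0.25  0.3  -1.21] T [-0.271 -0.552 -0.024] g 0.0193 q [0.168 0.92  0.737 1.816 0.313 2.164]
[[ 7.617e-01 -4.742e-01 -4.416e-01]
 [-4.107e-01 -8.804e-01  2.371e-01]
 [-5.012e-01  8.000e-04 -8.653e-01]]
cell axis at tool x,y [0.74 1.03] bottom above floor 15.9 rot err [ 0.04  0.08 -0.02] Ftool [ 0.29 -0.14  1.23]
```

Request:
drive_tool(steps=[0,0,0.0005,0,0,0,1,0,0,0,0,0,0,1])

```text
clock: 17.53
eef_pos: [0.6242, 0.1778, 0.1836]
tool_rot: [0.936, -0.236, -0.252, -0.063]
ft_force: [-0.9, -0.3, -1.4]
grip_width: 0.0193
```

Run:
```python
from h import *
st(0,145.6)
```

```text
t 17.53 p [0.6242 0.1778 0.1836] F [-0.93 -0.25 -1.37] T [-0.323 -0.587 -0.063] g 0.0193 q [0.168 0.92  0.735 1.815 0.313 2.164]
[[ 7.618e-01 -4.742e-01 -4.414e-01]
 [-4.106e-01 -8.804e-01  2.371e-01]
 [-5.010e-01  6.000e-04 -8.654e-01]]
cell axis at tool x,y [0.69 1.08] bottom above floor 15.5 rot err [ 0.03  0.07 -0.01] Ftool [0.09 0.66 1.54]
```

Request:
drive_tool(steps=[0,0,0.0005,0,0,0,1,0,0,0,0,0,0,1])

```text
clock: 17.7
eef_pos: [0.624, 0.1779, 0.1832]
tool_rot: [0.936, -0.236, -0.252, -0.063]
ft_force: [0.2, -0.3, -0.1]
grip_width: 0.019
```

Run:
```python
from h import *
st(0,145.6)
```

```text
t 17.7 p [0.624  0.1779 0.1832] F [ 0.19 -0.33 -0.05] T [-0.281 -0.53  -0.046] g 0.019 q [0.168 0.919 0.734 1.813 0.313 2.164]
[[ 7.618e-01 -4.742e-01 -4.413e-01]
 [-4.107e-01 -8.804e-01  2.372e-01]
 [-5.010e-01  5.000e-04 -8.655e-01]]
cell axis at tool x,y [0.67 1.12] bottom above floor 15.0 rot err [ 0.03  0.06 -0.02] Ftool [ 0.31  0.2  -0.12]
```

Request:
drive_tool(steps=[0,0,0.0005,0,0,0,1,0,0,0,0,0,0,1])

```text
clock: 17.87
eef_pos: [0.6238, 0.178, 0.183]
tool_rot: [0.936, -0.236, -0.251, -0.063]
ft_force: [1.0, -0.9, 0.5]
grip_width: 0.0193
```

Run:
```python
from h import *
st(0,145.6)
```

```text
t 17.87 p [0.6238 0.178  0.183 ] F [ 0.96 -0.91  0.51] T [-0.281 -0.499  0.027] g 0.0193 q [0.168 0.919 0.732 1.812 0.313 2.165]
[[ 7.620e-01 -4.743e-01 -4.410e-01]
 [-4.107e-01 -8.804e-01  2.372e-01]
 [-5.007e-01  4.000e-04 -8.656e-01]]
cell axis at tool x,y [0.66 1.12] bottom above floor 14.7 rot err [ 0.02  0.05 -0.01] Ftool [ 0.85  0.35 -1.08]
```

Request:
drive_tool(steps=[0,0,0,0,0,0,1])

```text
clock: 17.95
eef_pos: [0.6239, 0.1779, 0.183]
tool_rot: [0.936, -0.236, -0.251, -0.063]
ft_force: [0.1, -1.1, 0.2]
grip_width: 0.0195
```

Run:
```python
from h import *
st(0,145.6)
```

```text
t 17.95 p [0.6239 0.1779 0.183 ] F [ 0.08 -1.12  0.16] T [-0.3   -0.528  0.016] g 0.0195 q [0.168 0.919 0.732 1.812 0.313 2.165]
[[ 7.620e-01 -4.743e-01 -4.410e-01]
 [-4.107e-01 -8.804e-01  2.372e-01]
 [-5.007e-01  4.000e-04 -8.656e-01]]
cell axis at tool x,y [0.64 1.11] bottom above floor 14.8 rot err [ 0.02  0.05 -0.01] Ftool [ 0.44  0.95 -0.43]
```

Request:
drive_tool(steps=[0,0,0,0,0,0,0.3,0,0,0,0,0,0,0,0,0,0,0,0,0,-0.4,0,0,0,0,0,0,-0.4,0,0,-0.01,0,0,0,-0.4,0,0,-0.025,0,0,0,-0.4,0,0,-0.025,0,0,0,-0.4,0,0,-0.01,0,0,0,-0.4])

```text
clock: 18.62
eef_pos: [0.6555, 0.1607, 0.2463]
tool_rot: [0.937, -0.236, -0.25, -0.064]
ft_force: [0.6, 0.1, 0.5]
grip_width: 0.0596
```

Run:
```python
from h import *
st(0,145.6); snap("wrist","w15")
W=np.array([.64,.06,.32]); y=down(np.radians(-40))
print("seg1"); plan(W,y,g=-1,N=7)
print("seg2"); plan(np.array([.456,-.2905,.24]),down(np.radians(78.5-90)),frompose=(W,y),g=-1,N=11)
```

```text
t 18.62 p [0.6555 0.1607 0.2463] F [0.56 0.11 0.51] T [-0.195 -0.432  0.016] g 0.0596 q [0.139 1.006 1.071 2.07  0.301 2.137]
[[ 0.7632 -0.4748 -0.4382]
 [-0.411  -0.8801  0.2379]
 [-0.4986 -0.0015 -0.8668]]
cell axis at tool x,y [0.63 1.41] bottom above floor 87.6 rot err [-0.09 -0.09  0.01] Ftool [ 0.12 -0.36 -0.66]
seg1
dist 0.125 ang 32.0 n 7 err mm [ 0.01  0.01 -0.02]
[-0.0011, 0.0137, -0.0115, 0.41, 4.25, 1.63, -1, 0.0002, 0.0136, -0.0116, 0.41, 4.24, 1.62, -1, 0.0015, 0.0135, -0.0116, 0.41, 4.25, 1.63, -1, 0.0027, 0.0134, -0.0116, 0.41, 4.25, 1.63, -1, 0.0039, 0.0132, -0.0115, 0.41, 4.25, 1.63, -1, 0.0051, 0.013, -0.0112, 0.41, 4.24, 1.62, -1, 0.0063, 0.0127, -0.0108, 0.41, 4.25, 1.63, -1]
seg2
dist 0.404 ang 28.5 n 11 err mm [-0.04  0.01  0.  ]
[0.0077, 0.0352, 0.0073, 0, 0, -2.59, -1, 0.006, 0.0354, 0.0072, 0, 0, -2.59, -1, 0.0045, 0.0357, 0.0073, 0, 0, -2.59, -1, 0.0028, 0.0359, 0.0073, 0, 0, -2.59, -1, 0.0013, 0.036, 0.0073, 0, 0, -2.59, -1, -0.0004, 0.036, 0.0072, 0, 0, -2.6, -1, -0.0021, 0.0359, 0.0073, 0, 0, -2.59, -1, -0.0036, 0.0358, 0.0073, 0, 0, -2.59, -1]
[-0.0053, 0.0356, 0.0073, 0, 0, -2.59, -1, -0.0069, 0.0353, 0.0072, 0, 0, -2.59, -1, -0.0085, 0.035, 0.0073, 0, 0, -2.59, -1]
```

View pics/w15.png

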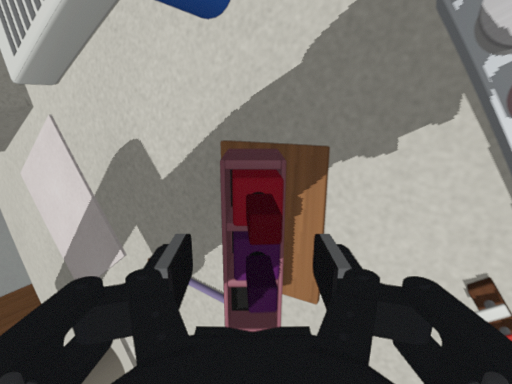

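Red and plum are both seated, red at (257,200) and plum at (257,255). Now teal.

Request:
drive_tool(steps=[-0.0011,0.0137,-0.0115,0.41,4.25,1.63,-0.4,0.0002,0.0136,-0.0116,0.41,4.24,1.62,-0.4,0.0015,0.0135,-0.0116,0.41,4.25,1.63,-0.4,0.0027,0.0134,-0.0116,0.41,4.25,1.63,-1,0.0039,0.0132,-0.0115,0.41,4.25,1.63,-1,0.0051,0.013,-0.0112,0.41,4.24,1.62,-1,0.0063,0.0127,-0.0108,0.41,4.25,1.63,-1])

```text
clock: 19.25
eef_pos: [0.6383, 0.0604, 0.3169]
tool_rot: [0.94, -0.342, -0.001, 0.002]
ft_force: [1.0, 0.6, 0.9]
grip_width: 0.0854
```

Request:
drive_tool(steps=[0.0077,0.0352,0.0073,0,0,-2.59,-1,0.006,0.0354,0.0072,0,0,-2.59,-1,0.0045,0.0357,0.0073,0,0,-2.59,-1,0.0028,0.0359,0.0073,0,0,-2.59,-1,0.0013,0.036,0.0073,0,0,-2.59,-1,-0.0004,0.036,0.0072,0,0,-2.6,-1,-0.0021,0.0359,0.0073,0,0,-2.59,-1,-0.0036,0.0358,0.0073,0,0,-2.59,-1])

```text
clock: 19.92
eef_pos: [0.5036, -0.1949, 0.2585]
tool_rot: [0.986, -0.165, -0.003, 0.001]
ft_force: [0.7, 0.0, -0.2]
grip_width: 0.0854
```

Request:
drive_tool(steps=[-0.0053,0.0356,0.0073,0,0,-2.59,-1,-0.0069,0.0353,0.0072,0,0,-2.59,-1,-0.0085,0.035,0.0073,0,0,-2.59,-1,0,0,0,0,0,0,-1,0,0,0,0,0,0,-1,0,0,0,0,0,0,-1,0,0,0,0,0,0,-1,0,0,0,0,0,0,-1])

```text
clock: 20.58
eef_pos: [0.4558, -0.2886, 0.2382]
tool_rot: [0.995, -0.098, -0.002, 0.001]
ft_force: [-0.0, 1.5, 0.5]
grip_width: 0.0854
```

Run:
```python
from h import *
o,r=pose(); m=snap("wrist","w16"); b=bottles(m,cols=("teal",))["teal"]; c=np.r_[np.mean([b["cap"][0],b["sh"][0]],0)/1e3,.155]
plan(c,down(np.radians((b["sh"][2]+b["cap"][2])/2-90)),N=4)
```

```text
t 20.58 p [ 0.4558 -0.2886  0.2382] F [-0.02  1.45  0.54] T [-0.005  0.003  0.023] g 0.0854 q [-0.563  0.357 -0.009  1.209 -0.003  1.205]
[[ 9.806e-01 -1.959e-01 -4.900e-03]
 [-1.959e-01 -9.806e-01 -9.000e-04]
 [-4.600e-03  1.900e-03 -1.000e+00]]
teal cap n 781 zmed 0.1179 ctr [ 454.1 -292.4] size [19.  19.2] ang 78.8
teal sh n 1147 zmed 0.0599 ctr [ 453.9 -292.1] size [38.7 37.8] ang 78.7
dist 0.083 ang 0.3 n 4 err mm [ 0.01  0.03 -0.01]
[-0.0002, 0.0009, 0.0208, 0.03, 0.07, -0.02, -1, -0.0002, 0.001, 0.0208, 0.03, 0.06, -0.02, -1, -0.0002, 0.001, 0.0208, 0.02, 0.07, -0.02, -1, -0.0003, 0.0009, 0.0208, 0.03, 0.06, -0.02, -1]
```

View pics/w16.png

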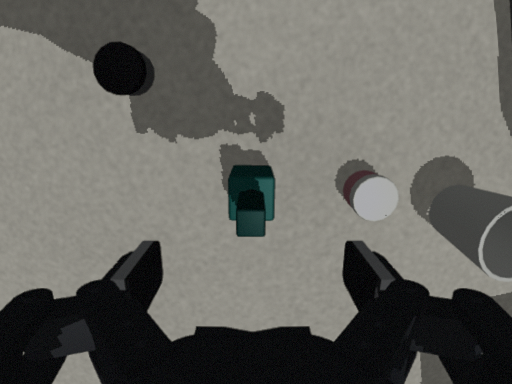

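Teal is centred at (252,200).

Request:
drive_tool(steps=[-0.0002,0.001,0.0208,0.1,0.2,0,-1,-0.0002,0.001,0.0208,0,0,0,-1,-0.0002,0.001,0.0208,0,0,0,-1,-0.0003,0.001,0.014,0,0,0,-1,0,0,0.006,0,0,0,-1,0,0,0,0,0,0,-1,0,0,0,0,0,0,-1,0,0,0,0,0,0,-1])

```text
clock: 21.3
eef_pos: [0.4542, -0.2937, 0.1568]
tool_rot: [0.995, -0.099, 0.0, 0.001]
ft_force: [0.0, -1.1, 0.9]
grip_width: 0.0854
```

Run:
```python
from h import *
o,r=pose(); m=snap("wrist","w17"); b=bottles(m,cols=("teal",))["teal"]; c=np.r_[np.mean([b["cap"][0],b["sh"][0]],0)/1e3,.147]; print(r.inv().apply(c-o["eef_pos"])*1e3)
```

```text
t 21.3 p [ 0.4542 -0.2937  0.1568] F [ 0.04 -1.07  0.92] T [0.026 0.003 0.019] g 0.0854 q [-5.740e-01  4.270e-01 -1.310e-01  1.012e+00 -1.000e-03  1.196e+00]
[[ 9.803e-01 -1.973e-01  2.000e-04]
 [-1.973e-01 -9.803e-01 -1.000e-03]
 [ 4.000e-04  1.000e-03 -1.000e+00]]
teal cap n 1980 zmed 0.118 ctr [ 453.9 -291.9] size [20.1 18.6] ang 79.7
teal sh n 2369 zmed 0.06 ctr [ 454.  -292.2] size [38.7 38.3] ang 78.6
[-0.54321222 -1.56275828  9.75037506]
```

Request:
drive_tool(steps=[-0.0004,-0.0013,0.005,0,0,0,-1,0,0,0.0045,0,0,0,-1,0,0,0,0,0,0,-1,0,0,0,0,0,0,1,0,0,0,0,0,0,1,0,0,0,0,0,0,1,0,0,0,0,0,0,1,0,0,0,0,0,0,1])

```text
clock: 22.02
eef_pos: [0.4531, -0.2923, 0.1461]
tool_rot: [0.995, -0.1, -0.001, 0.0]
ft_force: [0.2, -0.1, -0.2]
grip_width: 0.0254
```

Request:
drive_tool(steps=[0,0,0,0,0,0,1])

```text
clock: 22.1
eef_pos: [0.4534, -0.2924, 0.1464]
tool_rot: [0.995, -0.1, -0.0, 0.0]
ft_force: [0.4, 0.2, -1.1]
grip_width: 0.0196
```

Run:
```python
from h import *
o,r=pose(); p0=o["eef_pos"]
B=cellp(2,.095)-.147*RZ; ryaw=down(np.radians(151.69-180)); A=np.array([B[0],B[1]-.03,.30]); print(B)
p1=p0+[0,0,.153]
print("seg1 lift .153 then"); plan(A,ryaw,g=1,frompose=(p1,r),N=10)
n=6; cp,cq=A,ryaw; rows=[]
for i in range(1,n+1):
    f=i/n; rv=(ryaw.inv()*PR).as_rotvec(); tq=ryaw*R.from_rotvec(rv*f); b=(A-[0,0,.147])*(1-f)+B*f; tp=b-.147*tq.as_matrix()[:,2]
    s=np.round(cq.inv().apply(tp-cp),4); w=np.round(np.degrees((cq.inv()*tq).as_rotvec()),2); cp=cp+cq.apply(s); cq=cq*R.from_rotvec(np.radians(w)); rows.append([*s,*w,1]); 
print(", ".join(", ".join(f"{v:g}" for v in q) for q in rows)); print(cp-cellp(2,.095))
```

```text
t 22.1 p [ 0.4534 -0.2924  0.1464] F [ 0.45  0.22 -1.05] T [ 0.027 -0.06  -0.001] g 0.0196 q [-5.730e-01  4.370e-01 -1.470e-01  9.880e-01 -1.000e-03  1.198e+00]
[[ 9.802e-01 -1.981e-01 -8.000e-04]
 [-1.981e-01 -9.802e-01 -3.000e-04]
 [-7.000e-04  4.000e-04 -1.000e+00]]
[0.54371475 0.09711293 0.12613457]
seg1 lift .153 then
dist 0.371 ang 16.9 n 10 err mm [-0.04  0.02  0.  ]
[0.0017, -0.037, -0.0001, 0, 0, 1.69, 1, 0.0007, -0.0371, -0.0001, 0.01, 0.01, 1.69, 1, -0.0005, -0.0371, -0, -0, 0, 1.69, 1, -0.0015, -0.037, -0.0001, 0, 0, 1.68, 1, -0.0026, -0.037, -0.0001, 0.01, 0.01, 1.69, 1, -0.0038, -0.0368, -0, -0, 0, 1.69, 1, -0.0048, -0.0368, -0.0001, 0, 0.01, 1.69, 1, -0.0059, -0.0366, -0.0001, 0.01, -0, 1.69, 1]
[-0.0069, -0.0364, -0, -0, 0, 1.69, 1, -0.0081, -0.0362, -0.0001, 0, 0.01, 1.69, 1]
0.0104, -0.0044, 0.005, 0, -5, 0, 1, 0.0109, -0.0044, 0.0053, 0, -5, 0, 1, 0.0112, -0.0044, 0.0053, 0, -5, 0, 1, 0.0117, -0.0044, 0.0055, 0, -5, 0, 1, 0.0121, -0.0044, 0.0056, 0, -5, 0, 1, 0.0126, -0.0044, 0.0056, 0, -5, 0, 1
[ 1.10920553e-05 -1.94210643e-05  2.37142767e-05]
```

Request:
drive_tool(steps=[0,0,-0.012,0,0,0,1,0,0,-0.03,0,0,0,1,0,0,-0.036,0,0,0,1,0,0,-0.04,0,0,0,1,0,0,-0.035,0,0,0,1])

```text
clock: 22.52
eef_pos: [0.4529, -0.292, 0.3007]
tool_rot: [0.995, -0.1, -0.001, -0.0]
ft_force: [1.0, -1.0, -1.9]
grip_width: 0.0195
```

Request:
drive_tool(steps=[0.0017,-0.037,0,0,0,1.69,1,0.0007,-0.0371,0,0,0,1.69,1,-0.0005,-0.0371,0,0,0,1.69,1,-0.0015,-0.037,0,0,0,1.68,1,-0.0026,-0.037,0,0,0,1.69,1,-0.0038,-0.0368,0,0,0,1.69,1,-0.0048,-0.0368,0,0,0,1.69,1,-0.0059,-0.0366,0,0,0,1.69,1])

```text
clock: 23.18
eef_pos: [0.5253, -0.0028, 0.2986]
tool_rot: [0.976, -0.217, -0.001, 0.0]
ft_force: [0.5, -0.0, -2.0]
grip_width: 0.0193
```

Request:
drive_tool(steps=[-0.0069,-0.0364,0,0,0,1.69,1,-0.0081,-0.0362,0,0,0,1.69,1,0,0,0,0,0,0,1,0,0,0,0,0,0,1])

```text
clock: 23.52
eef_pos: [0.5435, 0.0694, 0.2981]
tool_rot: [0.97, -0.242, -0.001, 0.001]
ft_force: [-0.1, 0.1, -1.5]
grip_width: 0.0196
```

Request:
drive_tool(steps=[0.0104,-0.0044,0.005,0,-5,0,1,0.0109,-0.0044,0.0053,0,-5,0,1,0.0112,-0.0044,0.0053,0,-5,0,1,0.0117,-0.0044,0.0055,0,-5,0,1,0.0121,-0.0044,0.0056,0,-5,0,1,0.0126,-0.0044,0.0056,0,-5,0,1,0,0,0,0,0,0,1,0,0,0,0,0,0,1])

```text
clock: 24.18
eef_pos: [0.6084, 0.0604, 0.2463]
tool_rot: [0.935, -0.238, -0.255, -0.062]
ft_force: [0.1, 0.4, -1.0]
grip_width: 0.0193
```

Request:
drive_tool(steps=[0,0,0,0,0,0,1,0,0,0,0,0,0,1,0,0,0,0,0,0,1,0,0,0,0,0,0,1,0,0,0,0,0,0,1])

```text
clock: 24.6
eef_pos: [0.6079, 0.0628, 0.2555]
tool_rot: [0.937, -0.236, -0.249, -0.064]
ft_force: [0.2, 0.3, -1.2]
grip_width: 0.0193
```

Run:
```python
from h import *
check("w18",col=(75,102),cell=2)
m=load("w18.npz"); T,H,S,V=toolframe(m); x,y,z=T[...,0],T[...,1],T[...,2]
b=(H>75)&(H<102)&(S>90)&(y<-17)&(y>-22)&(z>85)&(z<148)
for lo in range(88,146,12):
    k=b&(z>lo)&(z<lo+12); print(lo,k.sum(),np.nanpercentile(x[k],[1,99]) if k.sum()>20 else "",np.nanmedian(y[k]) if k.sum() else "")
```

```text
t 24.6 p [0.6079 0.0628 0.2555] F [ 0.16  0.27 -1.16] T [-0.308 -0.62   0.016] g 0.0193 q [0.011 0.829 0.739 1.945 0.244 2.017]
[[ 0.7645 -0.4736 -0.4373]
 [-0.4101 -0.8807  0.2369]
 [-0.4973 -0.0017 -0.8676]]
body x [-17.9  19. ] y face [(-19.6, 417), (-19.1, 899)] z shoulder 84.9
rack x [(-23.1, 102), (-22.6, 135), (-22.1, 569)]
rack y [(-30.6, 175)]
rack z [(184.3, 323), (184.8, 575), (185.3, 633), (185.8, 443), (186.3, 225)]
model: cell axis at tool x,y [0.89 0.54] floor z 243.43 -> bottom above floor 97.2 rot err [-0.07 -0.18  0.08] Ftool [ 0.59 -0.31  1.  ]
88 444 [-17.7242037   18.31407078] -18.97047353061086
100 309 [-17.1941157   18.40986351] -18.99959305087198
112 266 [-17.60226233  18.61350235] -19.035438725732835
124 227 [-17.45632427  18.52626314] -19.015993299551624
136 103 [-16.58296897  17.8033099 ] -18.983640104000347
```

View pics/w18.png

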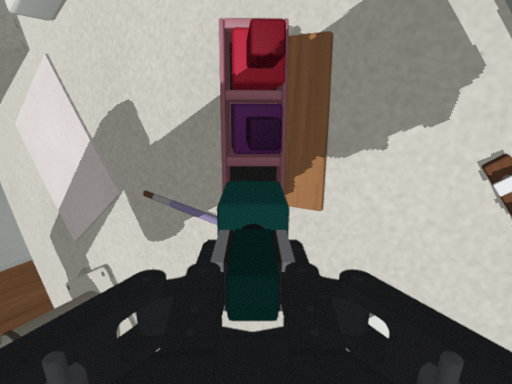

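Request:
drive_tool(steps=[0.0004,-0.0004,0.004,0,-0.1,0,1,0,0,0.008,0,0,0,1,0,0,0.01,0,0,0,1,0,0,0.007,0,0,0,1,0,0,0.003,0,0,0,1,0,0,0,0,0,0,1,0,0,0,0,0,0,1,0,0,0,0,0,0,1])

```text
clock: 25.32
eef_pos: [0.5948, 0.0702, 0.2248]
tool_rot: [0.936, -0.236, -0.252, -0.063]
ft_force: [0.0, -0.5, -1.2]
grip_width: 0.0191
```

Run:
```python
from h import *
st(2,145)
```

```text
t 25.32 p [0.5948 0.0702 0.2248] F [ 0.01 -0.49 -1.17] T [-0.311 -0.6   -0.013] g 0.0191 q [0.022 0.809 0.619 1.849 0.25  2.027]
[[ 7.612e-01 -4.743e-01 -4.423e-01]
 [-4.103e-01 -8.804e-01  2.380e-01]
 [-5.023e-01  3.000e-04 -8.647e-01]]
cell axis at tool x,y [-0.12  0.48] bottom above floor 64.3 rot err [ 0.01  0.15 -0.01] Ftool [0.8  0.42 0.89]
```

Request:
drive_tool(steps=[-0.0003,-0.0004,0.003,0,0.1,0,1,0,0,0.005,0,0,0,1,0,0,0.005,0,0,0,1,0,0,0.004,0,0,0,1,0,0,0.002,0,0,0,1,0,0,0,0,0,0,1,0,0,0,0,0,0,1])

```text
clock: 25.9
eef_pos: [0.5859, 0.0753, 0.208]
tool_rot: [0.936, -0.236, -0.252, -0.063]
ft_force: [0.8, 0.5, -1.2]
grip_width: 0.0196
```

Run:
```python
from h import *
st(2,145)
```

```text
t 25.9 p [0.5859 0.0753 0.208 ] F [ 0.8   0.55 -1.15] T [-0.359 -0.663  0.017] g 0.0196 q [0.03  0.796 0.55  1.79  0.253 2.035]
[[ 0.7614 -0.4741 -0.4421]
 [-0.4106 -0.8805  0.2372]
 [-0.5017  0.0009 -0.8651]]
cell axis at tool x,y [0.16 0.66] bottom above floor 44.7 rot err [ 0.05  0.11 -0.02] Ftool [ 0.96 -0.86  0.77]
```

Request:
drive_tool(steps=[0,0,0.003,0,0,0,1,0,0,0.003,0,0,0,1,0,0,0.002,0,0,0,1,0,0,0.001,0,0,0,1,0,0,0,0,0,0,1])

```text
clock: 26.32
eef_pos: [0.5819, 0.0774, 0.2001]
tool_rot: [0.936, -0.236, -0.252, -0.063]
ft_force: [-0.1, 0.5, -1.3]
grip_width: 0.0191
```

Run:
```python
from h import *
st(2,145)
```

```text
t 26.32 p [0.5819 0.0774 0.2001] F [-0.08  0.47 -1.33] T [-0.374 -0.681 -0.006] g 0.0191 q [0.033 0.791 0.519 1.765 0.254 2.038]
[[ 0.7613 -0.4742 -0.4422]
 [-0.4106 -0.8804  0.2372]
 [-0.5018  0.001  -0.865 ]]
cell axis at tool x,y [0.13 0.62] bottom above floor 35.5 rot err [ 0.05  0.12 -0.02] Ftool [ 0.41 -0.37  1.3 ]
```

Request:
drive_tool(steps=[0,0,0.001,0,0,0,1,0,0,0.001,0,0,0,1,0,0,0,0,0,0,1])

```text
clock: 26.57
eef_pos: [0.5812, 0.0778, 0.1985]
tool_rot: [0.936, -0.236, -0.252, -0.063]
ft_force: [0.7, -0.1, -2.4]
grip_width: 0.0192
```

Run:
```python
from h import *
st(2,145)
```

```text
t 26.57 p [0.5812 0.0778 0.1985] F [ 0.65 -0.12 -2.4 ] T [-0.365 -0.593  0.025] g 0.0192 q [0.034 0.79  0.513 1.759 0.255 2.038]
[[ 7.615e-01 -4.742e-01 -4.418e-01]
 [-4.106e-01 -8.804e-01  2.372e-01]
 [-5.014e-01  8.000e-04 -8.652e-01]]
cell axis at tool x,y [-0.01  0.69] bottom above floor 33.7 rot err [ 0.04  0.09 -0.02] Ftool [ 1.75 -0.21  1.76]
```

Request:
drive_tool(steps=[0,0,0.001,0,0,0,1,0,0,0,0,0,0,1])

```text
clock: 26.73
eef_pos: [0.5807, 0.0781, 0.1976]
tool_rot: [0.936, -0.236, -0.252, -0.063]
ft_force: [0.3, 0.6, -1.2]
grip_width: 0.0192
```

Run:
```python
from h import *
st(2,145)
```

```text
t 26.73 p [0.5807 0.0781 0.1976] F [ 0.27  0.61 -1.19] T [-0.324 -0.612 -0.009] g 0.0192 q [0.034 0.789 0.51  1.756 0.255 2.039]
[[ 7.615e-01 -4.742e-01 -4.418e-01]
 [-4.106e-01 -8.804e-01  2.372e-01]
 [-5.015e-01  7.000e-04 -8.652e-01]]
cell axis at tool x,y [0.01 0.7 ] bottom above floor 32.7 rot err [ 0.04  0.1  -0.02] Ftool [ 0.55 -0.67  1.06]
```

Request:
drive_tool(steps=[0,0,0.0005,0,0,0,1,0,0,0,0,0,0,1])

```text
clock: 26.9
eef_pos: [0.5806, 0.0782, 0.1973]
tool_rot: [0.936, -0.236, -0.252, -0.063]
ft_force: [-0.2, -0.6, -2.8]
grip_width: 0.0194
```

Run:
```python
from h import *
st(2,145)
```

```text
t 26.9 p [0.5806 0.0782 0.1973] F [-0.23 -0.59 -2.82] T [-0.366 -0.609  0.029] g 0.0194 q [0.034 0.789 0.509 1.755 0.255 2.039]
[[ 7.616e-01 -4.742e-01 -4.417e-01]
 [-4.106e-01 -8.804e-01  2.372e-01]
 [-5.014e-01  7.000e-04 -8.652e-01]]
cell axis at tool x,y [-0.02  0.72] bottom above floor 32.3 rot err [ 0.03  0.09 -0.02] Ftool [1.48 0.63 2.4 ]
```

Request:
drive_tool(steps=[0,0,0.0005,0,0,0,1,0,0,0,0,0,0,1])

```text
clock: 27.07
eef_pos: [0.5804, 0.0783, 0.1969]
tool_rot: [0.936, -0.236, -0.252, -0.063]
ft_force: [0.8, -0.6, -1.8]
grip_width: 0.0195
```

Run:
```python
from h import *
st(2,145)
```

```text
t 27.07 p [0.5804 0.0783 0.1969] F [ 0.81 -0.65 -1.83] T [-0.359 -0.69  -0.03 ] g 0.0195 q [0.034 0.789 0.507 1.753 0.255 2.039]
[[ 7.616e-01 -4.743e-01 -4.415e-01]
 [-4.107e-01 -8.804e-01  2.373e-01]
 [-5.013e-01  6.000e-04 -8.653e-01]]
cell axis at tool x,y [-0.06  0.76] bottom above floor 31.9 rot err [ 0.03  0.08 -0.02] Ftool [1.8  0.18 1.07]
```

Request:
drive_tool(steps=[0,0,0.0005,0,0,0,1,0,0,0,0,0,0,1])

```text
clock: 27.23
eef_pos: [0.5802, 0.0784, 0.1966]
tool_rot: [0.936, -0.236, -0.252, -0.063]
ft_force: [0.3, 0.2, 0.3]
grip_width: 0.0193
```

Run:
```python
from h import *
st(2,145)
```

```text
t 27.23 p [0.5802 0.0784 0.1966] F [0.32 0.22 0.28] T [-0.307 -0.582  0.006] g 0.0193 q [0.035 0.788 0.506 1.752 0.255 2.039]
[[ 7.618e-01 -4.743e-01 -4.413e-01]
 [-4.107e-01 -8.804e-01  2.373e-01]
 [-5.010e-01  5.000e-04 -8.654e-01]]
cell axis at tool x,y [-0.08  0.78] bottom above floor 31.5 rot err [ 0.02  0.07 -0.02] Ftool [ 0.01 -0.35 -0.33]
```

Request:
drive_tool(steps=[0,0,0.0005,0,0,0,1,0,0,0,0,0,0,1])

```text
clock: 27.4
eef_pos: [0.58, 0.0785, 0.1963]
tool_rot: [0.936, -0.236, -0.252, -0.063]
ft_force: [0.6, -1.1, -0.6]
grip_width: 0.0195
```

Run:
```python
from h import *
st(2,145)
```

```text
t 27.4 p [0.58   0.0785 0.1963] F [ 0.57 -1.12 -0.62] T [-0.325 -0.527  0.035] g 0.0195 q [0.035 0.788 0.504 1.751 0.255 2.039]
[[ 7.618e-01 -4.743e-01 -4.412e-01]
 [-4.107e-01 -8.804e-01  2.373e-01]
 [-5.010e-01  4.000e-04 -8.655e-01]]
cell axis at tool x,y [-0.06  0.79] bottom above floor 31.1 rot err [ 0.02  0.06 -0.02] Ftool [1.21 0.72 0.02]
```

Request:
drive_tool(steps=[0,0,0.0004,0,0,0,1,0,0,0,0,0,0,1])

```text
clock: 27.57
eef_pos: [0.5799, 0.0786, 0.196]
tool_rot: [0.936, -0.236, -0.251, -0.063]
ft_force: [1.0, -0.3, 0.8]
grip_width: 0.0193
```

Run:
```python
from h import *
st(2,145)
```

```text
t 27.57 p [0.5799 0.0786 0.196 ] F [ 1.04 -0.33  0.84] T [-0.365 -0.444  0.019] g 0.0193 q [0.035 0.788 0.503 1.75  0.255 2.039]
[[ 7.619e-01 -4.743e-01 -4.410e-01]
 [-4.107e-01 -8.803e-01  2.373e-01]
 [-5.008e-01  3.000e-04 -8.656e-01]]
cell axis at tool x,y [-0.11  0.8 ] bottom above floor 30.8 rot err [ 0.01  0.05 -0.01] Ftool [ 0.5  -0.2  -1.26]
```

Request:
drive_tool(steps=[0,0,0,0,0,0,1])

```text
clock: 27.65
eef_pos: [0.5799, 0.0786, 0.196]
tool_rot: [0.936, -0.236, -0.251, -0.063]
ft_force: [1.2, -0.6, 1.2]
grip_width: 0.0193
```

Run:
```python
from h import *
st(2,145)
```

```text
t 27.65 p [0.5799 0.0786 0.196 ] F [ 1.19 -0.61  1.23] T [-0.34  -0.502  0.035] g 0.0193 q [0.035 0.788 0.503 1.75  0.255 2.039]
[[ 7.619e-01 -4.743e-01 -4.411e-01]
 [-4.107e-01 -8.804e-01  2.373e-01]
 [-5.009e-01  3.000e-04 -8.655e-01]]
cell axis at tool x,y [-0.09  0.81] bottom above floor 30.8 rot err [ 0.01  0.06 -0.01] Ftool [ 0.54 -0.03 -1.73]
```

Contact of about 2.7 N. Releasing and retreating.

Request:
drive_tool(steps=[0,0,0,0,0,0,0.3,0,0,0,0,0,0,0,0,0,0,0,0,0,-0.4,0,0,0,0,0,0,-0.4,0,0,-0.01,0,0,0,-0.4,0,0,-0.025,0,0,0,-0.4,0,0,-0.03,0,0,0,-0.4,0,0,-0.015,0,0,0,-0.4])

```text
clock: 28.32
eef_pos: [0.6159, 0.0592, 0.2675]
tool_rot: [0.937, -0.236, -0.251, -0.064]
ft_force: [0.6, 0.6, 1.5]
grip_width: 0.0597
```

Run:
```python
from h import *
st(2,145)
plan(np.array([.60,-.04,.36]),down(np.radians(-40)),g=-.4,N=7)
```

```text
t 28.32 p [0.6159 0.0592 0.2675] F [0.58 0.57 1.46] T [-0.234 -0.419 -0.016] g 0.0597 q [0.006 0.853 0.815 2.    0.243 2.013]
[[ 7.627e-01 -4.746e-01 -4.394e-01]
 [-4.108e-01 -8.802e-01  2.375e-01]
 [-4.995e-01 -7.000e-04 -8.663e-01]]
cell axis at tool x,y [-0.06  1.03] bottom above floor 113.1 rot err [-0.04 -0.03  0.  ] Ftool [-0.52 -0.78 -1.38]
dist 0.137 ang 32.1 n 7 err mm [-0.    0.03 -0.04]
[-0.0025, 0.0135, -0.0138, 0.43, 4.27, 1.63, -0.4, -0.0011, 0.0135, -0.0141, 0.43, 4.26, 1.63, -0.4, 0.0004, 0.0134, -0.0142, 0.43, 4.27, 1.63, -0.4, 0.0017, 0.0133, -0.0142, 0.43, 4.27, 1.63, -0.4, 0.0033, 0.0131, -0.0141, 0.43, 4.26, 1.63, -0.4, 0.0046, 0.0128, -0.0139, 0.43, 4.27, 1.63, -0.4, 0.006, 0.0126, -0.0136, 0.43, 4.26, 1.63, -0.4]
```

Request:
drive_tool(steps=[-0.0025,0.0135,-0.0138,0.43,4.27,1.63,-0.4,-0.0011,0.0135,-0.0141,0.43,4.26,1.63,-0.4,0.0004,0.0134,-0.0142,0.43,4.27,1.63,-0.4,0.0017,0.0133,-0.0142,0.43,4.27,1.63,-0.4,0.0033,0.0131,-0.0141,0.43,4.26,1.63,-0.4,0.0046,0.0128,-0.0139,0.43,4.27,1.63,-0.4,0.006,0.0126,-0.0136,0.43,4.26,1.63,-0.4])

```text
clock: 28.9
eef_pos: [0.5991, -0.0402, 0.3584]
tool_rot: [0.939, -0.343, 0.001, 0.001]
ft_force: [-0.6, -0.0, 0.3]
grip_width: 0.0601
```

Request:
drive_tool(steps=[0,0,0,0,0,0,-0.4,0,0,0,0,0,0,-0.4,0,0,0,0,0,0,-0.4,0,0,0,0,0,0,-0.4])

```text
clock: 29.23
eef_pos: [0.5996, -0.0389, 0.3556]
tool_rot: [0.94, -0.341, -0.003, 0.001]
ft_force: [-0.4, -0.5, -0.3]
grip_width: 0.0598
```

Run:
```python
from h import *
pose(); m=snap("wrist","w20"); t=snap("top","t20"); s=snap("scene","s20")
vv,uu=np.mgrid[0:384,0:512]; P=deproj(m,np.c_[uu.ravel(),vv.ravel()],m["d"].ravel()).reshape(384,512,3)
Q=(P@RR-X0)*1000; hsv=cv2.cvtColor(m["p"],cv2.COLOR_RGB2HSV).astype(int);H,S=hsv[...,0],hsv[...,1]
for c,(n,hm) in enumerate((("red",((H>172)|(H<5))&(S>125)),("plum",(H>138)&(H<163)&(S>90)),("teal",(H>75)&(H<102)&(S>90)))):
    y0=54*(c-1); k=hm&(abs(Q[...,1]-y0)<30)&(abs(Q[...,0])<35)&(Q[...,2]>50)&(Q[...,2]<170)&(m["d"]>0); q=Q[k]
    cap=q[q[:,2]>np.percentile(q[:,2],99)-3]; zz=peaks(q[:,2],60); 
    print(n,k.sum(),"top z",np.percentile(q[:,2],99).round(1),"bottom",(np.percentile(q[:,2],99)-118).round(1),"cap ctr",((cap.max(0)+cap.min(0))/2-[0,y0,0]).round(1)[:2],"z peaks",zz[:6],zz[-4:])
cv2.imwrite("pics/c20.png",np.hstack([m["p"],cv2.resize(s["p"][100:240,210:370],(439,384))])[:,:,::-1][:, 151:951])
t0=load("top0.npz"); d=cv2.absdiff(t0["p"],t["p"]).max(2); cv2.imwrite("pics/t20d.png",np.hstack([t["p"][:,100:450,::-1],cv2.cvtColor(d[:,100:450],cv2.COLOR_GRAY2BGR)*2]))
```

```text
t 29.23 p [ 0.5996 -0.0389  0.3556] F [-0.36 -0.52 -0.3 ] T [-0.028  0.019  0.019] g 0.0598 q [-0.065  0.443  0.427  1.561  0.     2.203]
[[ 7.669e-01 -6.418e-01 -6.600e-03]
 [-6.418e-01 -7.669e-01  9.000e-04]
 [-5.700e-03  3.600e-03 -1.000e+00]]
red 1429 top z 102.9 bottom -15.1 cap ctr [-4.8  9.8] z peaks [(72.0, 77), (73.0, 136), (74.0, 241), (75.0, 238), (76.0, 98)] [(73.0, 136), (74.0, 241), (75.0, 238), (76.0, 98)]
plum 1999 top z 126.9 bottom 8.9 cap ctr [-6.1  0.7] z peaks [(65.0, 87), (66.0, 181), (67.0, 279), (68.0, 254), (69.0, 68), (124.0, 169)] [(69.0, 68), (124.0, 169), (125.0, 226), (126.0, 95)]
teal 2036 top z 150.8 bottom 32.8 cap ctr [-8.4  0.2] z peaks [(89.1, 71), (90.1, 155), (91.1, 293), (92.1, 293), (93.1, 97), (148.1, 154)] [(93.1, 97), (148.1, 154), (149.1, 244), (150.1, 129)]
```

View pics/c20.png

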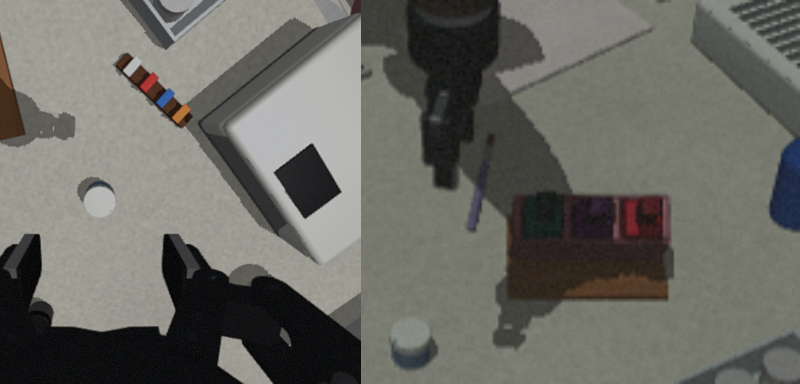

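View pics/t20d.png

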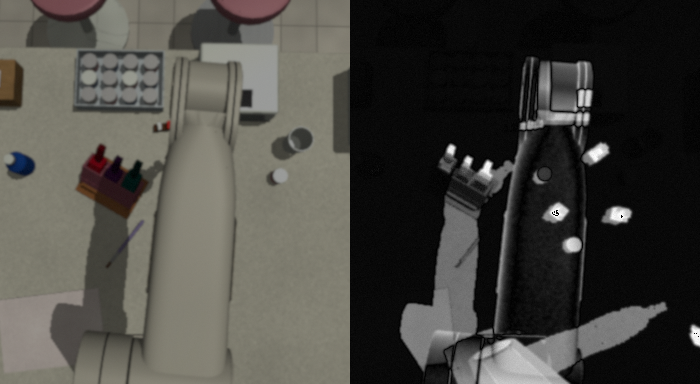

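The shoulder heights put the bottle bottoms at about 14.5 (red), 7.5 (plum) and 31.5 mm (teal), which match the pad heights I measured. In the top-view difference, no other object's outline moved where it could be seen.

```bash
python3 -c "
from workcell import job_done; print(job_done())"
```

```text
the job is handed in; nothing more can be done
None
```

All three bottles are in the display box, one per cell and cap outwards: red in the far cell, plum in the middle and teal in the near one. I gripped each by its cap, tilted it to the box's lean and lowered it in 0.4–0.5 mm steps. I let go at about 2 N of contact for red and about 3 N for plum and teal. The job took about 29 s of the 72 s.

- **Seating:** after release, the shoulder heights put the bottle bottoms at about 14.5 mm (red), 7.5 mm (plum) and 31.5 mm (teal) above the inner floor. The wrist camera's depth before placing gave pad tops of 14.2, 7.1 and 31.2 mm, so each bottle is standing on its pad.
- **Other objects:** the top view before and after shows no other object moved where it could be seen. The arm hid the blue and black jars and part of the tip stand in that last view, so I did not compare those with the start there. The gripper was clear of everything at hand-in.
- **Checks that disagreed:**
  - The first wrist picture placed bottles about 2 mm off the later views, so I re-measured each bottle before gripping it.
  - The last cap-top check for red misread its height because part of the cap was missing from the view, so I relied on its shoulder instead.
  - After the tilt over the far cell, the arm swung by up to 18 mm in height. The force stayed normal, and I waited for it to settle before lowering red.

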